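# Stand a painted panel on the display easel and notch its back up three clicks

## Robot

A 6-joint arm with a two-finger parallel gripper is mounted at the origin on the work surface. World frame = base frame: x ahead of the robot, y to its left, z up, the work surface at z = 0. Lengths are in mm, angles in rad, forces in N, time in s.
With the tool pointing down it reaches from about 275 to 1000 mm from the base axis. Payload 8.4 kg.
Tool frame: the origin (TCP) lies between the finger pads, 19 mm behind the fingertips; this is the grasp point; z points along the fingers, x is the direction in which the jaws open and shut, and the axes are right-handed (so a half turn about z gives the same grasp; the last joint's range is limited). The gripper opens to 85 mm and grips with 20 to 120 N. Pads are 22 mm wide; open, the fingers measure 114 mm over their backs; the gripper's body (76 mm by 85 mm) begins 54 mm behind the grasp point. The pads swing forward as they close: fully open they stand 13 mm farther back than shut.
Start: joints at [-1.214, 0.353, 1.633, -0, 1.155, -0.002], TCP at [219.468, -585.202, 249.981] pointing down, gripper open.
Joint ranges: [-2.63, 2.63], [-0.92, 2.1], [0.06, 2.66], [-1.3, 4.44], [0, 2.69], [-3.02, 3.02]. Speed limits (rad/s): [2.22, 2.22, 2.79, 3.14, 3.14, 3.14].

## Interface

Orientations are given as [roll, pitch, yaw] about the fixed x, y, z axes, in that order (R = Rz(yaw) Ry(pitch) Rx(roll)).
In Python, from rig import r gives the robot as it stands.
- The arm moves only by the tool arm_command, never from a script. Its argument "targets" is a list of rows, each a list of 6 numbers: the shift along the tool's x, y, z in m, then the turn, a rotation vector about the tool's x, y, z in rad. A call has 1 to 20 rows; each row shifts and turns the commanded pose from where the row before left it, along the tool's axes as they then stand; what a row does not reach is not made up. A row lasts 1/12 s, in which the tool goes at most 41.7 mm and 7.16 degrees, less where a joint would pass 70% of its speed; a pose out of reach is approached as far as the arm can. A call is refused whole if a number of a shift passes 0.0417 or a number of a turn 0.125, either way. A call with a gripper value outside its range is refused whole. "fingers" is the finger opening in m, from 0 to 0.0854, set as the call begins (left out, the last holds). The fingers move at their own pace and stop on an object; "squeeze" is the grip in N (left out, the last holds). Time passes only in rows, so rows that do not move let the fingers close. It gives the time, the measured TCP pose, the force and the opening at its end, in the units of the state.
- r.sense(): the state, without advancing time (a new reading comes with each control period).
- r.grab_frame(name): name is "scene" or "top"; returns a dict with "image" (384x512x3 uint8, blue, green, red), "fx", "fy", "cx", "cy" (pixels), "k1" (the pictures are not rectified: a ray, as slopes to the right and down, at radius r is drawn at 1 + k1 r^2 times it, then the intrinsics apply), "xyz" and "orientation" of the camera in the world. Camera axes: x right, y down, z forward; pixel columns grow to the right and rows downward; lengths in mm; the calibration is good to about 2 mm. A picture is of the moment at which its call begins. There is no depth.
- r.sign_off(): hands the job in, once; it reports no verdict.
The state is a dict: "clock": time; "qpos": joint angles; "qvel": joint speeds; "joint_efforts": joint torques, N m; "eef_pos": TCP position; "tcp_rot": TCP orientation; "contact_force": force on the tool from outside, world axes, zero at the start; "wrist_torque": the same for the moment, N m; "opening": opening from 0.0 (shut) to 1.0 (fully open).
Only numpy, scipy, OpenCV 4.12 (cv2) and the standard library are available. Lean on these libraries where they do the work, as an engineer would, in place of code of your own. Each camera call takes 0.05 s, during which the arm holds its last target.

## Task

Stand the little painted panel on the easel's ledge, dark band at the top and painted side out, centred and leaning against the mast. Then take the brass rail at the top of the easel's back in the fingers and lift it three clicks of the ratchet steeper, no more (it does not go back), and finish while still holding the rail at the third click with the panel in place, so that I can tighten the wing knob. Leave the vases, jar and other things on the counter where they are.

Things in the scene. Friction and masses are not known exactly. Their poses are not given: they have to be found in the camera images.
- panel: small painting on a wooden block, 130 x 65 mm, 18 mm thick, 0.10 to 0.16 kg, starting flat on the counter, painted side up. Origin: centre of its underside (plain back). x runs along the 130 mm length to the end with the dark brown band (top of the picture), z out of the painted face. At the start the dark end points away from the robot, up to 35 degrees either way.
- easel: wooden tabletop easel, heavy, does not shift; base 250 mm long (x), 184 mm wide (y), runners 26 mm high. Origin: centre of the base on the counter. x points to its rear (away from the robot, up to 15 degrees off), y to its left. Hinge axle along y, 60 mm in front of the origin, 55 mm up; wing knob on its left end, toothed brass quadrant (75 mm radius) on its right end, y = -104 mm.
- back: the easel's hinged back, leaning rearwards, at 45, 52 or 59 degrees above level at the start. Origin: on the hinge axle, in its middle. x runs up the mast, y left along the axle, z out of the front face (to the robot and up). Mast: board 44 mm wide, front face at z = 6 mm, x = 10 to 232 mm. Properly set up, the panel's origin is at x = 95, y = 0, z = 6 mm here, all axes parallel.
- ledge (a point): point on top of the ledge that the panel stands on, in the middle of its depth and width; axes of the back. The ledge is part of the back, square to the mast, 150 mm wide in y; its top is at x = 30 mm of the back and runs from the mast to z = 30 mm, where a front lip 5 mm thick stands 10 mm above it.
- rail (a point): straight round brass rail across the top of the back, 14 mm diameter, 190 mm long along y. Origin: its middle, 235 mm from the hinge axle; axes of the back. It can be gripped from above beside the mast, 35 to 85 mm either side of its middle. It starts 0.22 to 0.26 m above the counter and, as the back is lifted, moves up and towards the robot in an arc about the axle.
- hinge (a point): middle of the hinge axle about which the back turns (the same point as the origin of the back), axes of the easel base. Until lifted, the back rests on the pawl.
- pawl_pin (a point): pivot of the spring pawl, behind the quadrant on the right. It lets the back be lifted but not lowered: it rides over teeth 7 degrees apart, drops behind each (a click) and then holds the back. Felt at the rail, the lifting force starts at 1 to 3 N, climbs to 4 to 8 N near each tooth's tip and falls suddenly by 3 N or more at the click, one click per 7 degrees (29 mm at the rail).
- owl: dark ceramic owl, 88 mm across, 82 mm tall; origin under its centre. To be left alone.
- jar: glass jar of pebbles, 70 mm across, 110 mm tall; origin under its centre. To be left alone.
- brush: small wooden brush lying on its back on the counter, 180 mm long, up to 34 mm wide, 21 mm high; origin under it, 5 mm from the middle of its length. To be left alone.
- pebble: grey pebble, 42 mm across, 19 mm high; origin under its centre. To be left alone.
- vase_black: black ribbed vase, 72 mm across, 115 mm tall; origin under its centre. To be left alone.
- vase_brown: brown ribbed vase, 70 mm across, 105 mm tall; origin under its centre. To be left alone.
- vase_grey: grey ribbed vase, 72 mm across, 125 mm tall; origin under its centre. To be left alone.
Things that resemble listed ones, but are neither listed nor needed, are in the scene too. What is shaped like the panel but pink or red is not meant.

How it is judged:
By the outcome, as a careful person would: the job done as asked, in the order asked, and still so for the second after the job is handed in, while the arm keeps its last pose, push and grip.
It also fails if it takes over 72 s, if anything falls off the work surface, if the arm or the gripper's body presses on something with over 40 N, if the wrist force passes 120 N, or if a joint passes its speed limit or range.

## Working session

There is one attempt and no reset: what is moved stays moved. The work goes in short steps, Python scripts to look and compute and a tool call to move; the robot and the scene stay as the last step left them, time stands still between calls to the robot, and variables do not carry over. Pictures are saved under pics/ and viewed, and the job is handed in when it is done.

Besides the shell and the picture viewer there is one more tool, called after "Call:" as a command line: name --pt "numbers of a row" for each row, then --argument value for the rest. arm_command: Moves the arm, as the interface text tells. Its arguments: {"type":"object","properties":{"targets":{"type":"array"},"fingers":{"type":"number"},"squeeze":{"type":"number"}},"required":["targets"]}

```bash
ls; mkdir -p pics; python3 - <<'E'
from rig import r
import cv2
for n in("scene","top"):
    f=r.grab_frame(n); cv2.imwrite(f"pics/{n}0.png",f["image"]); print({k:v for k,v in f.items() if k!="image"})
print(r.sense())
E
```

```text
pics
{'fx': 367.3038621099108, 'fy': 367.3038621099108, 'cx': 256.3187817489228, 'cy': 186.02524344106084, 'k1': -0.0774656675381931, 'xyz': array([1179.17118136,  841.39306444,  880.54100645]), 'orientation': array([-2.1733079 ,  0.00973823,  2.48546997])}
{'fx': 420.0658648786464, 'fy': 420.0658648786464, 'cx': 246.9848291791309, 'cy': 187.77719669743732, 'k1': -0.1592119257645028, 'xyz': array([ 417.22655611,  -35.927045  , 1487.32326394]), 'orientation': array([-3.06941908,  0.01873459, -1.59210323])}
{'clock': 0.1, 'qpos': array([-1.21440294e+00,  3.53624850e-01,  1.63407281e+00, -8.29635310e-07,
        1.15519259e+00, -2.41253929e-03]), 'qvel': array([ 0.00011678, -0.00107112, -0.00261396, -0.00070732, -0.00050211,
        0.00026523]), 'joint_efforts': array([ 1.33670543e-03, -6.06352258e+01, -3.42817819e+01,  1.24968801e-05,
        3.94956849e-03,  4.47058812e-05]), 'eef_pos': array([ 219.3217034 , -584.81534609,  249.30244841]), 'tcp_rot': array([-3.14159028e+00,  1.29759810e-03, -1.21199006e+00]), 'contact_force': array([0.16598439, 0.12723006, 0.87972693]), 'wrist_torque': array([ 0.04498854,  0.03704575, -0.02680751]), 'opening': 0.9973925483353958}
```

View pics/scene0.png

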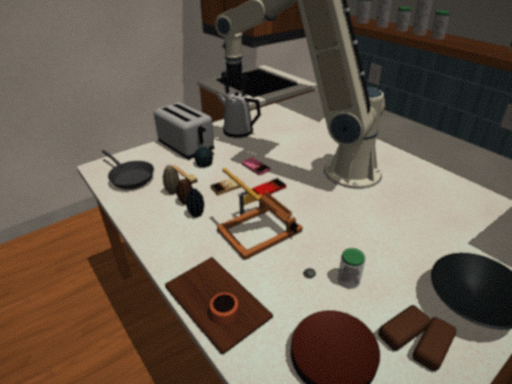

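View pics/top0.png

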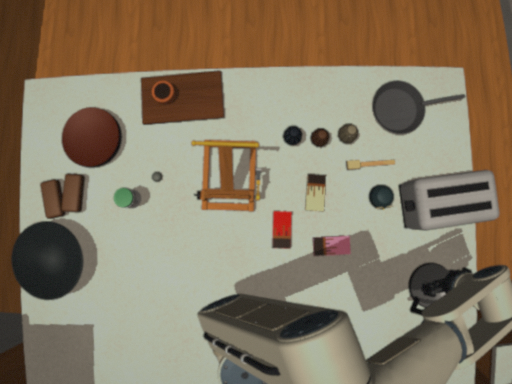

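The scene picture shows the easel at about (260,225). In the top picture it is at (230,175), with its rail at y≈144. Things that could be taken for the panel in the top view are the cream block with its dark end away from the robot at (316,193), the red block at (283,229) and the pink block at (332,245). The description fits the cream one, so I'll check it in a close crop.

```bash
cat > h.py <<'E'
import numpy as np, cv2
from scipy.spatial.transform import Rotation as R
def cam(f):
    return R.from_euler('xyz',f["orientation"]).as_matrix(), np.array(f["xyz"])
def ray(f,u,v):
    d=np.array([(u-f["cx"])/f["fx"],(v-f["cy"])/f["fy"]]); s=d.copy()
    for _ in range(30): s=d/(1+f["k1"]*(s@s))
    M,c=cam(f); w=M@np.array([s[0],s[1],1]); return c,w/np.linalg.norm(w)
def onz(f,u,v,z):
    c,w=ray(f,u,v); return c+w*(z-c[2])/w[2]
def proj(f,p):
    M,c=cam(f); q=M.T@(np.array(p)-c); s=q[:2]/q[2]; s=s*(1+f["k1"]*(s@s))
    return np.array([s[0]*f["fx"]+f["cx"],s[1]*f["fy"]+f["cy"]])
def two(f1,p1,f2,p2):
    c1,w1=ray(f1,*p1);c2,w2=ray(f2,*p2)
    A=np.stack([w1,-w2],1); t=np.linalg.lstsq(A,c2-c1,rcond=None)[0]
    a=c1+w1*t[0]; b=c2+w2*t[1]; return (a+b)/2,np.linalg.norm(a-b)
def crop(f,x0,y0,x1,y1,k,name):
    im=cv2.resize(f["image"][y0:y1,x0:x1],None,fx=k,fy=k,interpolation=cv2.INTER_CUBIC); cv2.imwrite(name,im)
E
python3 - <<'E'
from h import *
from rig import r
f=r.grab_frame("top"); crop(f,185,130,345,250,5,"pics/t1.png")
g=r.grab_frame("scene"); crop(g,150,150,310,260,5,"pics/s1.png")
import pickle; pickle.dump((f,g),open("fr.pkl","wb"))
E
```

```text
(no output)
```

View pics/t1.png

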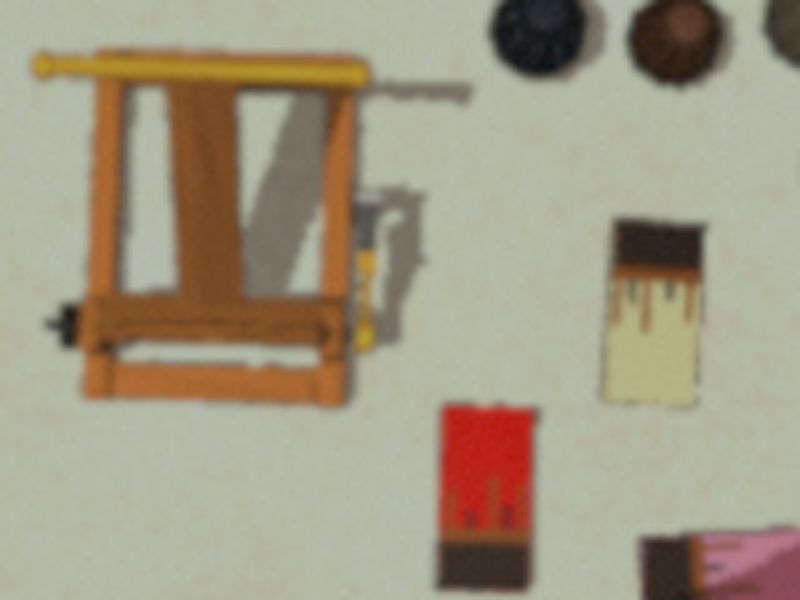

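View pics/s1.png

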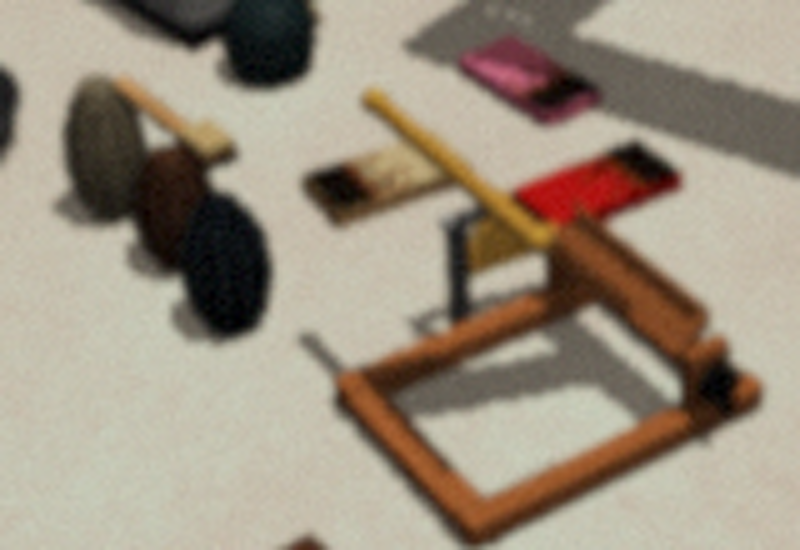

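The crop confirms the cream panel: its corners are at about (615,220), (705,224), (697,405) and (602,402) in the crop, with the dark band away from the robot. The rail ends are at (40,65) and (368,73) in the top crop, and at (370,97) and about (550,240) in the scene crop. Next I'll measure with masks.

```bash
cat > m1.py <<'E'
from h import *
import pickle
f,g=pickle.load(open("fr.pkl","rb"))
im=f["image"].astype(int)
hsv=cv2.cvtColor(f["image"],cv2.COLOR_BGR2HSV)
# panel: rather local bg differencing
x0,y0,x1,y1=298,168,334,218
sub=f["image"][y0:y1,x0:x1]; big=cv2.resize(sub,None,fx=8,fy=8,interpolation=cv2.INTER_CUBIC)
lab=cv2.cvtColor(big,cv2.COLOR_BGR2LAB).astype(int)
bg=np.median(lab[:30].reshape(-1,3),0); d=np.sqrt(((lab-bg)**2).sum(2)); m=(d>22).astype(np.uint8)
cs,_=cv2.findContours(m,0,1); c=max(cs,key=cv2.contourArea)
rect=cv2.minAreaRect(c); box=cv2.boxPoints(rect)
px=(box+0.5)/8-0.5+[x0,y0]; print(px)
P=np.array([onz(f,u,v,16) for u,v in px]); print(P.round(1)); print("centre",P.mean(0).round(1))
for i in range(4):
    e=P[(i+1)%4]-P[i]; print(np.linalg.norm(e).round(1),np.degrees(np.arctan2(e[1],e[0])).round(1))
# rail
def railmask(F,roi):
    x0,y0,x1,y1=roi
    big=cv2.resize(F["image"][y0:y1,x0:x1],None,fx=8,fy=8,interpolation=cv2.INTER_CUBIC)
    h=cv2.cvtColor(big,cv2.COLOR_BGR2HSV); m=cv2.inRange(h,(17,120,90),(32,255,255))
    cs,_=cv2.findContours(m,0,1); c=max(cs,key=cv2.contourArea)
    pts=np.argwhere(cv2.drawContours(np.zeros_like(m),[c],-1,1,-1)>0)[:,::-1]
    mean=pts.mean(0); u=np.linalg.svd(np.cov((pts-mean).T))[0][:,0]; t=(pts-mean)@u
    e=np.array([mean+u*t.min(),mean+u*t.max()]); return (e+.5)/8-.5+[x0,y0]
a=railmask(f,(185,134,268,152)); b=railmask(g,(215,160,268,203)); print(a,b)
a=a[np.argsort(a[:,0])]; b=b[np.argsort(b[:,0])]  # top: left=+y ; scene: left = -y
print("right end",two(f,a[1],g,b[0]))
print("left end",two(f,a[0],g,b[1]))
for z in(220,240,260):
    p=[onz(f,*q,z) for q in a]; print(z,np.round(p,1).tolist(),np.linalg.norm(p[0]-p[1]))
E
python3 m1.py
```

```text
[[303.80475235 210.02827454]
 [306.22206879 171.95556736]
 [326.98361206 173.27376175]
 [324.56629562 211.34646988]]
[[ 441.6 -207.9   16. ]
 [ 575.4 -220.6   16. ]
 [ 569.1 -294.1   16. ]
 [ 435.2 -280.9   16. ]]
centre [ 505.3 -250.9   16. ]
134.4 -5.4
73.8 -94.9
134.6 174.4
73.3 85.0
[[258.3482534  144.75102116]
 [191.29801335 142.49259253]] [[256.80879492 201.7601785 ]
 [223.78704144 167.72338255]]
right end (array([636.32799831, -51.25282842, 241.11880851]), np.float64(0.36249674902659357))
left end (array([652.52304003, 151.85187373, 227.22598779]), np.float64(3.1180080811363355))
220 [[652.6, 153.9, 220.0], [640.2, -51.6, 220.0]] 205.90907398151572
240 [[648.9, 150.9, 240.0], [636.7, -51.4, 240.0]] 202.6595625136865
260 [[645.2, 147.9, 260.0], [633.2, -51.1, 260.0]] 199.41005104585722
```

```bash
cat > m2.py <<'E'
from h import *
import pickle
f,g=pickle.load(open("fr.pkl","rb"))
# base corners in top crop (outer top edges z=26): rear-left(97,50)? front-left (85,400), front-right(348,404), rear-right(357,55)
T=lambda p:((p[0]+.5)/5-.5+185,(p[1]+.5)/5-.5+130)
S=lambda p:((p[0]+.5)/5-.5+150,(p[1]+.5)/5-.5+150)
for n,p in dict(RL=(97,50),FL=(85,400),FR=(348,405),RR=(367,55)).items(): print(n,onz(f,*T(p),26).round(1))
print("scene corners z26")
for n,p in dict(RL=(475,515),RR=(343,378),FL=(758,385)).items(): print(n,onz(g,*S(p),26).round(1))
def inv(F,p,o): u=proj(F,p); return ((u+.5-np.array(o))*5-.5).round(0)
for p in [(642.8,49.75,240),(648.9,150.9,240),(636.7,-51.4,240)]: print(p,inv(g,p,(150,150)),inv(f,p,(185,130)))
E
python3 m2.py
```

```text
RL [697.8 137.6  26. ]
FL [450.7 149.2  26. ]
FR [443.4 -34.2  26. ]
RR [689.2 -53.2  26. ]
scene corners z26
RL [691.2 131.4  26. ]
RR [684.7 -37.3  26. ]
FL [457.9 151.2  26. ]
(642.8, 49.75, 240) [451. 162.] [201.  70.]
(648.9, 150.9, 240) [542. 241.] [34. 65.]
(636.7, -51.4, 240) [370.  92.] [369.  76.]
```

The scene view looks almost edge-on along the mast, so the mast is nearly invisible there. I'll fit edges to get the easel's yaw, origin and back angle more precisely.

```bash
cat > m3.py <<'E'
from h import *
import pickle
f,g=pickle.load(open("fr.pkl","rb"))
T=lambda p:((p[0]+.5)/5-.5+185,(p[1]+.5)/5-.5+130)
S=lambda p:((p[0]+.5)/5-.5+150,(p[1]+.5)/5-.5+150)
print("knob",onz(f,*T((68,325)),55).round(1), "scene",onz(g,*S((720,383)),55).round(1), two(f,T((68,325)),g,S((720,383))))
def edge(F,p,q,nrm,half=4,n=25,bl=0.5):
    # sample along p->q, across direction nrm, find max gradient position subpixel
    im=F["image"].astype(np.float32); lab=cv2.cvtColor((im/255).astype(np.float32),cv2.COLOR_BGR2LAB)[:,:,2]
    out=[]; nrm=np.array(nrm)/np.linalg.norm(nrm)
    for t in np.linspace(0,1,n):
        c=np.array(p)*(1-t)+np.array(q)*t; s=np.arange(-half,half+.01,.25)
        pts=(c+s[:,None]*nrm).astype(np.float32)
        v=cv2.remap(lab,pts[:,0].reshape(1,-1),pts[:,1].reshape(1,-1),cv2.INTER_LINEAR)[0]
        gr=np.abs(np.gradient(cv2.GaussianBlur(v.reshape(1,-1),(1,1),0)[0])); k=(gr>.5*gr.max())
        i=gr.argmax(); w=np.zeros_like(gr); w[max(0,i-4):i+5]=gr[max(0,i-4):i+5]
        out.append(c+nrm*(w@s)/w.sum())
    return np.array(out)
def line(F,px,z):
    P=np.array([onz(F,*q,z)[:2] for q in px]); vx,vy,x,y=cv2.fitLine(P.astype(np.float32),cv2.DIST_HUBER,0,.01,.01).ravel()
    res=(P-[x,y])@[-vy,vx]; return np.array([vx,vy]),np.array([x,y]),np.abs(res).mean()
for n,F,a,b,nr,tr in [("left",f,(95,130),(88,290),(1,0),T),("front",f,(100,400),(330,404),(0,1),T),("rear s",g,(365,405),(460,505),(1,-1),S),("left s",g,(500,515),(690,420),(.5,1),S)]:
    px=edge(F,tr(a),tr(b),nr,3); d,c,e=line(F,px,26); print(n,d,c,e)
E
python3 m3.py
```

```text
knob [501.7 156.5  55. ] scene [501.3 156.9  55. ] (array([501.48966832, 156.7141626 ,  54.95665994]), np.float64(0.5294209033216838))
left [ 0.9984754  -0.05519865] [585.87115 142.64836] 0.45275576751588487
front [0.05371424 0.9985564 ] [450.4819   61.13198] 0.5773812238095922
rear s [0.04876915 0.99881005] [700.09436  66.24748] 3.283631345783669
left s [ 0.9999862  -0.00526206] [574.50354 135.85764] 6.344737853180768
```

```bash
cat > m4.py <<'E'
from h import *
import pickle
f,g=pickle.load(open("fr.pkl","rb"))
def pts(F,roi):
    x0,y0,x1,y1=roi
    big=cv2.resize(F["image"][y0:y1,x0:x1],None,fx=8,fy=8,interpolation=cv2.INTER_CUBIC)
    h=cv2.cvtColor(big,cv2.COLOR_BGR2HSV); m=cv2.inRange(h,(17,120,90),(32,255,255))
    cs,_=cv2.findContours(m,0,1); c=max(cs,key=cv2.contourArea)
    p=np.argwhere(cv2.drawContours(np.zeros_like(m),[c],-1,1,-1)>0)[:,::-1]
    return ((p+.5)/8-.5+[x0,y0])[::7]
def plane(F,roi):
    W=np.array([ray(F,*q)[1] for q in pts(F,roi)]); n=np.linalg.svd(W.T@W)[0][:,2]; return n,cam(F)[1],W
n1,c1,W1=plane(f,(185,134,268,152)); n2,c2,W2=plane(g,(215,160,268,203))
d=np.cross(n1,n2); d/=np.linalg.norm(d); d*=np.sign(d[1])
for y in(-40,50,140):
    p=np.linalg.solve(np.array([n1,n2,[0,1,0]]),[n1@c1,n2@c2,y]); print(p.round(1))
print("dir",d)
crop(f,185,170,275,215,8,"pics/t2.png"); crop(g,230,180,310,260,7,"pics/s2.png")
E
python3 m4.py
```

```text
[637.2 -40.  240.2]
[644.   50.  232.7]
[650.8 140.  225.2]
dir [ 0.07476138  0.99374443 -0.0829623 ]
```

View pics/t2.png

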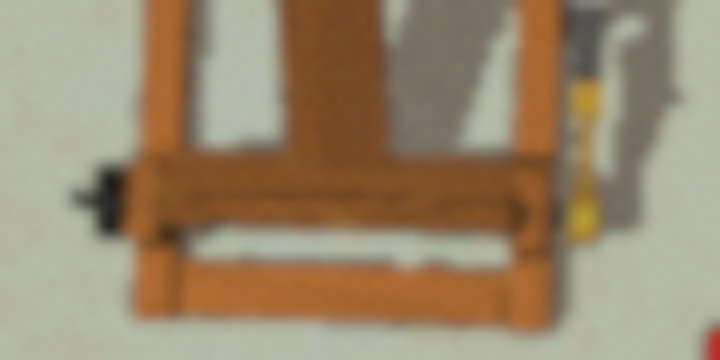

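View pics/s2.png

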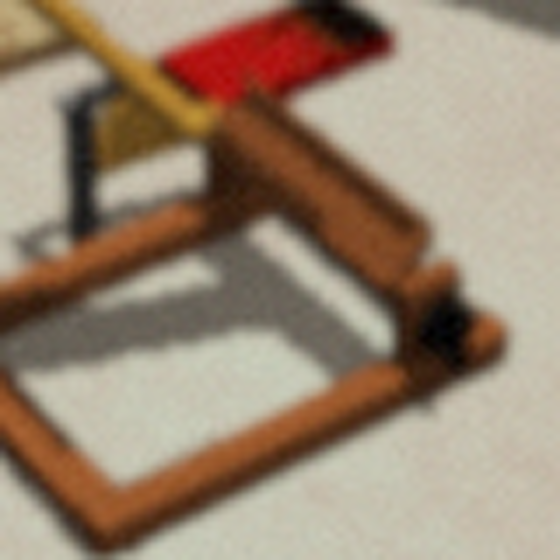

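```bash
cat > m5.py <<'E'
from h import *
import pickle
f,g=pickle.load(open("fr.pkl","rb"))
S=lambda F,p,o:((proj(F,p)+.5-np.array(o))*5-.5)
img=cv2.resize(g["image"][150:260,150:310],None,fx=5,fy=5,interpolation=cv2.INTER_CUBIC)
yaw=-3.15; ya=np.array([-np.sin(np.radians(yaw)),np.cos(np.radians(yaw)),0])
for z,col in((221,(255,0,0)),(240,(0,255,0)),(256,(0,0,255))):
    mid=onz(f,*((np.array((203.5,69.5))+.5)/5-.5+[185,130]),z)
    L,Rr=mid+95*ya,mid-95*ya; print(z,mid.round(1))
    cv2.line(img,*[tuple(int(v) for v in S(g,p,(150,150))) for p in(L,Rr)],col,1)
cv2.imwrite("pics/s3.png",img)
E
python3 m5.py
```

```text
221 [646.4  49.2 221. ]
240 [643.   47.9 240. ]
256 [640.1  46.9 256. ]
```

View pics/s3.png

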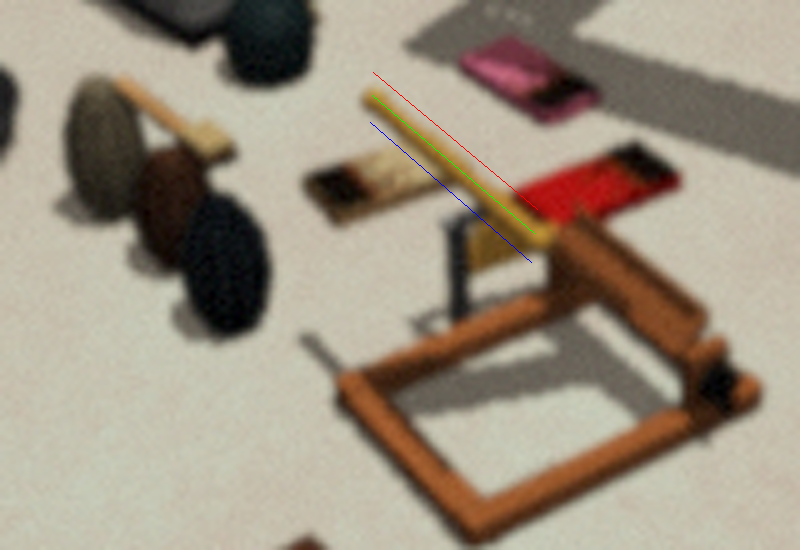

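The green line (z=240) lies on the rail in the scene view, so the back is at 52°. That puts the hinge at x≈498, which agrees with the knob at 501 (55 mm high). "60 mm in front of the base centre" would give 515 instead. I'll settle it by projecting the ledge.

```bash
cat > m6.py <<'E'
from h import *
import pickle
f,g=pickle.load(open("fr.pkl","rb"))
yaw=np.radians(-3.15); ex=np.array([np.cos(yaw),np.sin(yaw),0]); ya=np.array([-np.sin(yaw),np.cos(yaw),0]); ez=np.array([0,0,1])
def back(h,a): 
    a=np.radians(a); return np.stack([np.cos(a)*ex+np.sin(a)*ez, ya, -np.sin(a)*ex+np.cos(a)*ez],1)
if __name__=="__main__":
  for nm,h,a in(("A",(498,55.5,55),52),("B",(515,54.5,55),59)):
    it=cv2.resize(f["image"][130:220,185:275],None,fx=6,fy=6,interpolation=cv2.INTER_CUBIC)
    is_=cv2.resize(g["image"][160:260,215:310],None,fx=6,fy=6,interpolation=cv2.INTER_CUBIC)
    B=back(h,a); h=np.array(h)
    segs=[((40,-75,35),(40,75,35)),((40,-75,30),(40,75,30)),((30,-75,6),(30,75,6)),((232,-22,6),(10,-22,6)),((232,22,6),(10,22,6)),((235,-95,0),(235,95,0)),((0,-104,0),(0,104,0))]
    for s in segs:
      for im,F,o in((it,f,(185,130)),(is_,g,(215,160))):
        q=[tuple(int(v) for v in (proj(F,h+B@np.array(p))+.5-np.array(o))*6) for p in s]; cv2.line(im,*q,(255,0,255),1)
    H=max(it.shape[0],is_.shape[0]); c=np.zeros((H,it.shape[1]+is_.shape[1],3),np.uint8); c[:it.shape[0],:it.shape[1]]=it; c[:is_.shape[0],it.shape[1]:]=is_
    cv2.imwrite(f"pics/hyp{nm}.png",cv2.resize(c,(800,int(H*800/c.shape[1]))))
E
python3 m6.py
```

```text
(no output)
```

View pics/hypA.png

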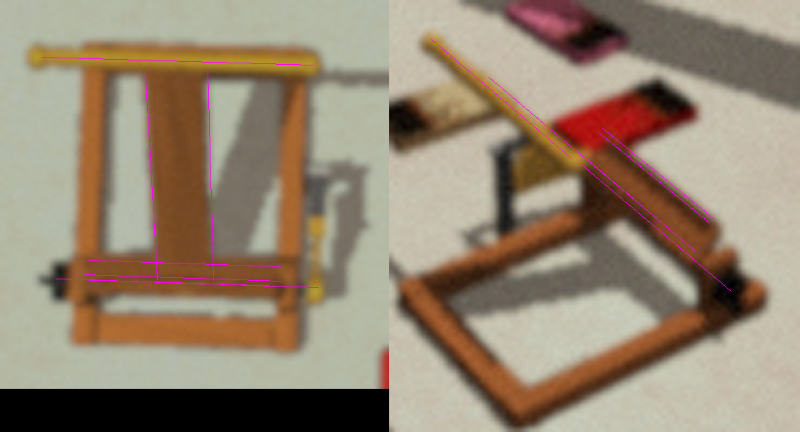

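View pics/hypB.png

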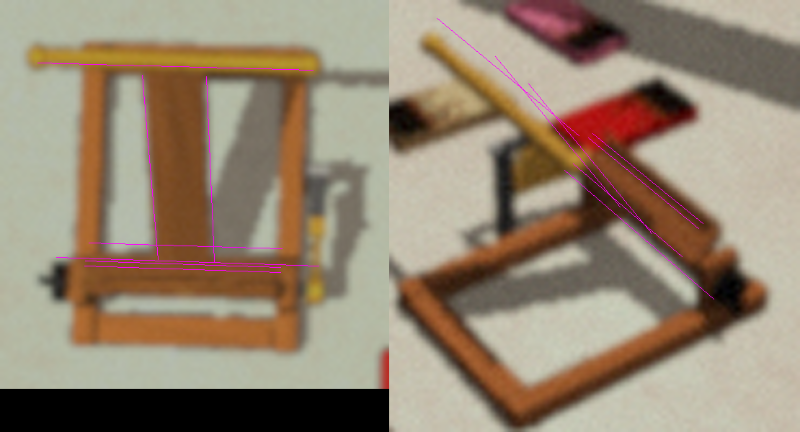

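Hypothesis A fits both views: back at 52°, hinge at (498, 55.5, 55), yaw −3.15°. B does not. Next I'll refine the panel edges and plan the approach.

```bash
cat > m7.py <<'E'
from h import *
import pickle
f,g=pickle.load(open("fr.pkl","rb"))
T=lambda p:((p[0]+.5)/5-.5+185,(p[1]+.5)/5-.5+130)
def edge(F,p,q,nrm,half,ch,n=20):
    lab=cv2.cvtColor((F["image"].astype(np.float32)/255),cv2.COLOR_BGR2LAB)[:,:,ch]
    out=[]; nrm=np.array(nrm,float)
    for t in np.linspace(0,1,n):
        c=np.array(p)*(1-t)+np.array(q)*t; s=np.arange(-half,half+.01,.25)
        pt=(c+s[:,None]*nrm).astype(np.float32)
        v=cv2.remap(lab,pt[:,0].reshape(1,-1),pt[:,1].reshape(1,-1),cv2.INTER_LINEAR)[0]
        gr=np.abs(np.gradient(v)); i=gr.argmax(); w=np.zeros_like(gr); w[max(0,i-4):i+5]=gr[max(0,i-4):i+5]
        out.append(c+nrm*(w@s)/w.sum())
    return np.array(out)
Ls={}
for n,a,b,nr,ch in(("left",(608,300),(603,395),(1,0),2),("right",(702,290),(698,395),(1,0),2),("far",(625,220),(695,224),(0,1),0),("near",(610,402),(690,405),(0,1),2)):
    P=np.array([onz(f,*q,17)[:2] for q in edge(f,T(a),T(b),nr,2.5,ch)]); vx,vy,x,y=cv2.fitLine(P.astype(np.float32),cv2.DIST_HUBER,0,.01,.01).ravel()
    print(n,np.degrees(np.arctan2(vy,vx)).round(2),(x,y),np.abs((P-[x,y])@[-vy,vx]).mean())
E
python3 m7.py
cat > go.py <<'E'
# rel(target pos, R): shift & turn in the tool axes from the measured pose
from h import *
from rig import r
def rel(p,Rt=None):
    s=r.sense(); M=R.from_euler('xyz',s["tcp_rot"])
    d=M.inv().apply(np.array(p)-s["eef_pos"])
    t=np.zeros(3) if Rt is None else (M.inv()*Rt).as_rotvec()
    print("pos",s["eef_pos"].round(1),"rpy",s["tcp_rot"].round(4),"q",s["qpos"].round(2),"F",s["contact_force"].round(1),"open",round(s["opening"],3),"t",s["clock"])
    print("shift mm",d.round(1),"turn",t.round(4)); return d,t
E
```

```text
left -6.16 (np.float32(472.34363), np.float32(-214.4266)) 0.6642892133861047
right -5.6 (np.float32(481.73676), np.float32(-280.2413)) 0.4433754590607668
far 82.94 (np.float32(567.2461), np.float32(-255.99043)) 0.7104873088399402
near 84.18 (np.float32(440.32697), np.float32(-244.57727)) 0.667198387735493
```

Panel: centre (504, −250), yaw −5.8°, measured width 64.5 mm, so it is consistent with the given size.

```bash
python3 - <<'E'
from go import *
rel((504,-250,200),R.from_euler('xyz',[np.pi,0,-1.672]))
E
```

```text
pos [ 219.4 -584.9  249.5] rpy [-3.1416e+00  9.0000e-04 -1.2120e+00] q [-1.21  0.35  1.63  0.    1.16 -0.  ] F [-0.4 -0.1 -0.2] open 1.0 t 0.2
shift mm [-213.6 -384.1   49.7] turn [2.0e-04 8.0e-04 4.6e-01]
```

Call:
arm_command --pt "-0.01335 -0.024 0.0031 0 0 0" --pt "-0.01335 -0.024 0.0031 0 0 0" --pt "-0.01335 -0.024 0.0031 0 0 0" --pt "-0.01335 -0.024 0.0031 0 0 0" --pt "-0.01335 -0.024 0.0031 0 0 0" --pt "-0.01335 -0.024 0.0031 0 0 0" --pt "-0.01335 -0.024 0.0031 0 0 0" --pt "-0.01335 -0.024 0.0031 0 0 0" --pt "-0.01335 -0.024 0.0031 0 0 0" --pt "-0.01335 -0.024 0.0031 0 0 0" --pt "-0.01335 -0.024 0.0031 0 0 0" --pt "-0.01335 -0.024 0.0031 0 0 0" --pt "-0.01335 -0.024 0.0031 0 0 0" --pt "-0.01335 -0.024 0.0031 0 0 0" --pt "-0.01335 -0.024 0.0031 0 0 0" --pt "-0.01335 -0.024 0.0031 0 0 0" --pt "0 0 0 0 0 0.115" --pt "0 0 0 0 0 0.115" --pt "0 0 0 0 0 0.115" --pt "0 0 0 0 0 0.115" --fingers 0.083

```text
clock: 1.87
eef_pos: [504.1, -250.0, 200.2]
tcp_rot: [3.141, 0.0, -1.677]
contact_force: [-0.0, -0.4, 0.3]
opening: 0.973
```

```bash
python3 - <<'E'
from go import *
rel((504,-250,60),R.from_euler('xyz',[np.pi,0,-1.672]))
E
```

```text
pos [ 504.1 -250.   200.2] rpy [ 3.1412e+00  1.0000e-04 -1.6770e+00] q [-0.46  0.31  1.82 -0.    1.02  1.21] F [-0.  -0.4  0.3] open 0.973 t 1.8667
shift mm [1.000e-01 0.000e+00 1.402e+02] turn [ 0.0004  0.0001 -0.005 ]
```

Descend to z=40 and check the view.

Call:
arm_command --pt "0 0 0.03 0 0 0" --pt "0 0 0.03 0 0 0" --pt "0 0 0.03 0 0 0" --pt "0 0 0.03 0 0 0" --pt "0 0 0.02 0 0 0" --pt "0 0 0.01 0 0 0" --pt "0 0 0.01 0 0 0" --pt "0 0 0 0 0 0"

```text
clock: 2.53
eef_pos: [503.5, -250.1, 39.1]
tcp_rot: [3.14, 0.001, -1.672]
contact_force: [0.2, 0.6, -0.0]
opening: 0.972
```

```bash
python3 - <<'E'
from go import *
rel((504,-250,16))
g=r.grab_frame("scene"); crop(g,170,130,310,235,5,"pics/s4.png")
E
```

```text
pos [ 503.5 -250.1   39.1] rpy [ 3.1399e+00  7.0000e-04 -1.6720e+00] q [-0.46  0.54  1.91  0.    0.69  1.21] F [ 0.2  0.6 -0. ] open 0.972 t 2.5333
shift mm [-0.1 -0.6 23.1] turn [0. 0. 0.]
```

View pics/s4.png

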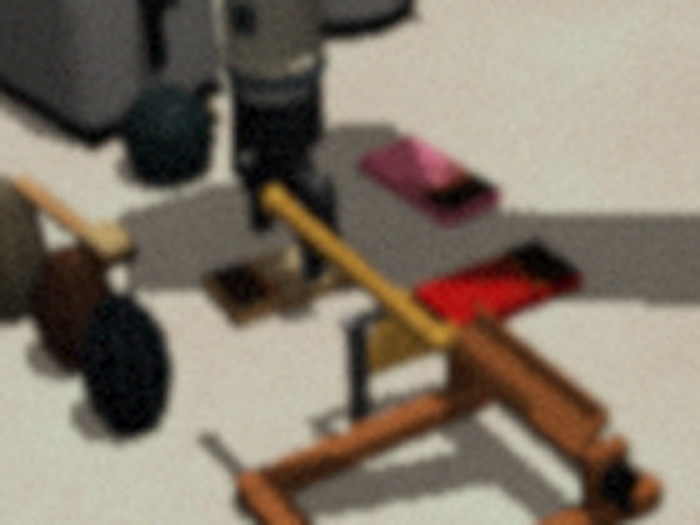

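The fingers straddle the panel and the near fingertip is at about (312,278). I'll step down carefully and watch the force.

```bash
python3 - <<'E'
from h import *
import pickle
f,g=pickle.load(open("fr.pkl","rb"))
for y in(-208,-197):
  for z in (10,20,30,40): print(y,z,((proj(g,(507,y,z))+.5-np.array([170,130]))*5).round(0))
E
```

```text
-208 10 [314. 300.]
-208 20 [314. 290.]
-208 30 [313. 280.]
-208 40 [312. 270.]
-197 10 [322. 306.]
-197 20 [321. 296.]
-197 30 [321. 286.]
-197 40 [320. 276.]
```

Call:
arm_command --pt "0 0 0.005 0 0 0" --pt "0 0 0.005 0 0 0" --pt "0 0 0.004 0 0 0" --pt "0 0 0.002 0 0 0" --pt "0 0 0 0 0 0"

```text
clock: 3.0
eef_pos: [503.9, -250.3, 24.2]
tcp_rot: [3.141, 0.0, -1.672]
contact_force: [-0.2, -0.1, -0.2]
opening: 0.972
```

The fingertips show at z≈32 with the TCP at 39, so when open they are only about 7 mm ahead of it. I'll go to TCP z≈15, then close.

Call:
arm_command --pt "0 0 0.004 0 0 0" --pt "0 0 0.004 0 0 0" --pt "0 0 0.001 0 0 0" --pt "0 0 0 0 0 0"

```text
clock: 3.33
eef_pos: [503.8, -250.2, 14.9]
tcp_rot: [3.141, 0.0, -1.672]
contact_force: [0.7, -0.6, -0.3]
opening: 0.971
```

Call:
arm_command --pt "0 0 0 0 0 0" --pt "0 0 0 0 0 0" --pt "0 0 0 0 0 0" --pt "0 0 0 0 0 0" --fingers 0.06 --squeeze 40

```text
clock: 3.67
eef_pos: [504.1, -250.4, 15.7]
tcp_rot: [-3.141, -0.0, -1.672]
contact_force: [-1.0, 0.3, 3.8]
opening: 0.75
```

Call:
arm_command --pt "0 0 0 0 0 0" --pt "0 0 -0.005 0 0 0" --pt "0 0 -0.015 0 0 0" --pt "0 0 -0.03 0 0 0" --pt "0 0 -0.03 0 0 0" --pt "0 0 -0.03 0 0 0" --pt "0 0 -0.03 0 0 0" --pt "0 0 -0.03 0 0 0" --pt "0 0 -0.03 0 0 0" --pt "0 0 -0.02 0 0 0" --pt "0 0 0 0 0 0" --pt "0 0 0 0 0 0" --fingers 0.04 --squeeze 50

```text
clock: 4.67
eef_pos: [504.4, -250.5, 236.3]
tcp_rot: [-3.139, -0.001, -1.672]
contact_force: [-0.4, 1.1, -2.9]
opening: 0.744
```

```bash
python3 - <<'E'
from go import *
rel((504,-250,16))
g=r.grab_frame("scene"); crop(g,170,130,310,235,5,"pics/s5.png")
E
```

```text
pos [ 504.4 -250.5  236.3] rpy [-3.1394e+00 -8.0000e-04 -1.6720e+00] q [-0.46  0.27  1.78  0.    1.09  1.21] F [-0.4  1.1 -2.9] open 0.744 t 4.6667
shift mm [ -0.7   0.9 220.3] turn [0. 0. 0.]
```

View pics/s5.png

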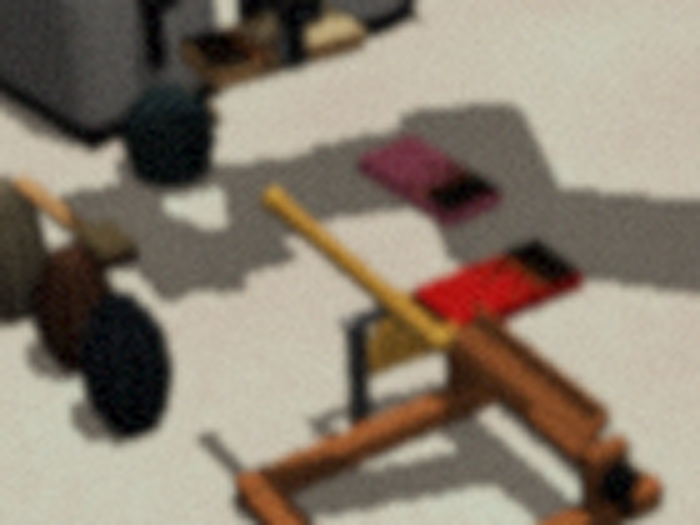

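The panel is held level with the dark end forward (crop (225,45)). Next I'll plan the pre-place pose.

```bash
cat > place.py <<'E'
from go import *
from m6 import back
h=np.array([498,55.5,55]); 
def tgt(dx,dz,a=52,dy=0,off=15.7):
    B=back(h,a); P=h+B@np.array([95+dx,dy,6+dz+off]); Rt=R.from_matrix(np.stack([-B[:,1],-B[:,0],-B[:,2]],1)); return P,Rt
E
python3 - <<'E'
from place import *
for q in((40,80),(15,5),(0,0)):
    P,Rt=tgt(*q); print(q,P.round(1),Rt.as_euler('xyz').round(3))
    rel(P,Rt)
E
```

```text
(40, 80) [501.   55.3 224. ] [-2.234  0.    -1.626]
pos [ 503.6 -250.2  234.9] rpy [ 3.1413e+00  1.0000e-04 -1.6720e+00] q [-0.46  0.27  1.78 -0.    1.09  1.21] F [ 0.2  0.5 -2.1] open 0.749 t 4.7167
shift mm [-303.7   33.5   11. ] turn [ 0.9077 -0.0209 -0.0431]
(15, 5) [544.6  52.9 158.1] [-2.234  0.    -1.626]
pos [ 503.6 -250.2  234.9] rpy [ 3.1413e+00  1.0000e-04 -1.6720e+00] q [-0.46  0.27  1.78 -0.    1.09  1.21] F [ 0.2  0.5 -2.1] open 0.749 t 4.7167
shift mm [-305.7  -10.2   76.8] turn [ 0.9077 -0.0209 -0.0431]
(0, 0) [539.3  53.2 143.2] [-2.234  0.    -1.626]
pos [ 503.6 -250.2  234.9] rpy [ 3.1413e+00  1.0000e-04 -1.6720e+00] q [-0.46  0.27  1.78 -0.    1.09  1.21] F [ 0.2  0.5 -2.1] open 0.749 t 4.7167
shift mm [-305.4   -4.9   91.7] turn [ 0.9077 -0.0209 -0.0431]
```

Call:
arm_command --pt "0 0 0 0 0 -0.046" --pt "0 0 0 0.1 0 0" --pt "0 0 0 0.1 0 0" --pt "0 0 0 0.1 0 0" --pt "0 0 0 0.1 0 0" --pt "0 0 0 0.1 0 0" --pt "0 0 0 0.1 0 0" --pt "0 0 0 0.1 0 0" --pt "0 0 0 0.1 0 0" --pt "0 0 0 0.1 0 0" --pt "0 0 0 0.007 0 0" --pt "0 0 0 0 0 0"

```text
clock: 5.72
eef_pos: [504.8, -242.7, 231.9]
tcp_rot: [-2.401, 0.022, -1.61]
contact_force: [0.6, 0.8, -0.9]
opening: 0.745
```

```bash
python3 - <<'E'
from place import *
rel(*tgt(40,80))
E
```

```text
pos [ 504.8 -242.7  231.9] rpy [-2.4011  0.0216 -1.61  ] q [-0.7   0.11  2.24  1.21  0.47 -0.11] F [ 0.6  0.8 -0.9] open 0.745 t 5.7167
shift mm [-2.974e+02  2.110e+01  1.000e-01] turn [ 0.1672  0.0263 -0.0052]
```

Call:
arm_command --pt "-0.015 0.001 0 0.02 0 0" --pt "-0.015 0.001 0 0.02 0 0" --pt "-0.015 0.001 0 0.02 0 0" --pt "-0.015 0.001 0 0.02 0 0" --pt "-0.015 0.001 0 0.02 0 0" --pt "-0.015 0.001 0 0.02 0 0" --pt "-0.015 0.001 0 0.02 0 0" --pt "-0.015 0.001 0 0.02 0 0"

```text
clock: 6.38
eef_pos: [505.7, -122.0, 230.4]
tcp_rot: [-2.237, 0.02, -1.607]
contact_force: [0.7, 0.1, -1.1]
opening: 0.744
```

```bash
python3 - <<'E'
from place import *
rel(*tgt(40,80))
E
```

```text
pos [ 505.7 -122.   230.4] rpy [-2.2373  0.0195 -1.6072] q [-0.44  0.05  2.45  2.14  0.39 -0.85] F [ 0.7  0.1 -1.1] open 0.744 t 6.3833
shift mm [-176.9   14.7   -2.6] turn [ 0.0035  0.0267 -0.0039]
```

Call:
arm_command --pt "-0.015 0.001 0 0 0.002 0" --pt "-0.015 0.001 0 0 0.002 0" --pt "-0.015 0.001 0 0 0.002 0" --pt "-0.015 0.001 0 0 0.002 0" --pt "-0.015 0.001 0 0 0.002 0" --pt "-0.015 0.001 0 0 0.002 0" --pt "-0.015 0.001 0 0 0.002 0" --pt "-0.015 0.001 0 0 0.002 0" --pt "-0.015 0.001 0 0 0.002 0" --pt "-0.015 0.001 0 0 0.002 0" --pt "-0.015 0.001 0 0 0.002 0" --pt "-0.012 0.001 0 0 0.002 0" --pt "0 0 0 0 0 0" --pt "0 0 0 0 0 0"

```text
clock: 7.55
eef_pos: [506.8, 56.0, 223.6]
tcp_rot: [-2.236, 0.006, -1.624]
contact_force: [0.1, -0.3, -0.9]
opening: 0.746
```

```bash
python3 - <<'E'
from place import *
rel(*tgt(40,80))
f=r.grab_frame("top"); g=r.grab_frame("scene")
cv2.imwrite("pics/t6.png",f["image"]);crop(f,180,110,340,220,5,"pics/t6.png"); crop(g,170,90,310,235,4,"pics/s6.png")
E
```

```text
pos [506.8  56.  223.6] rpy [-2.2358  0.0056 -1.6235] q [ 0.26  0.04  2.49  3.88  0.36 -2.08] F [ 0.1 -0.3 -0.9] open 0.746 t 7.55
shift mm [ 0.9  3.2 -4.8] turn [ 0.0018  0.0052 -0.003 ]
```

View pics/s6.png

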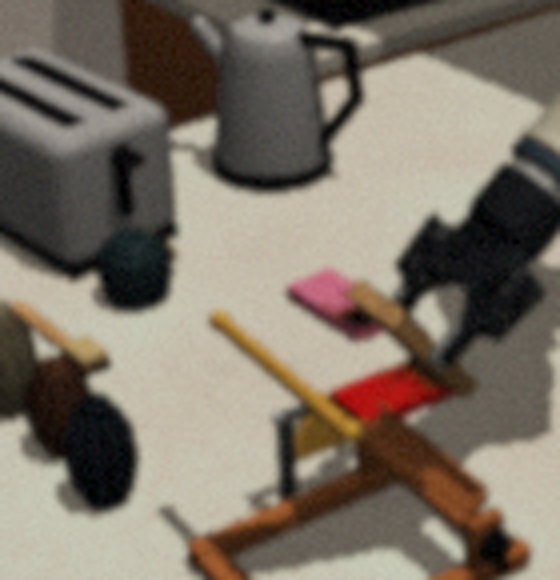

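View pics/t6.png

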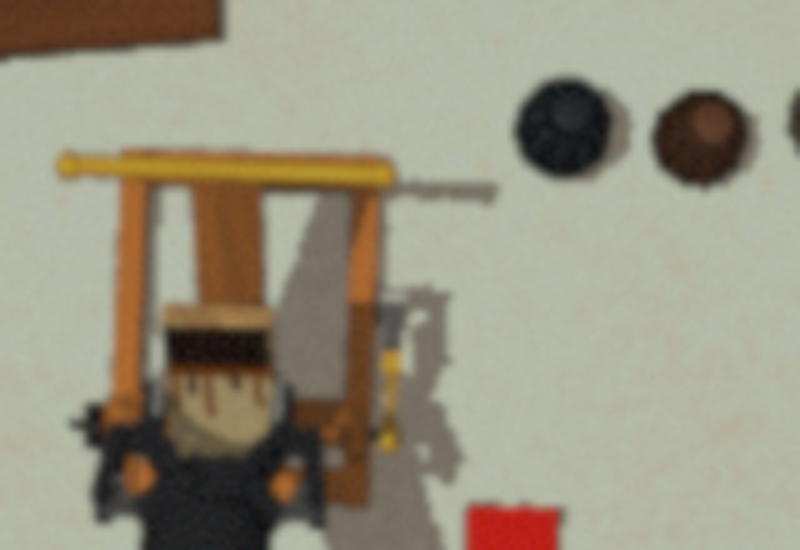

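The panel is held with its painted side toward the robot and dark end up: band at (217,345) in the top crop, back face toward the mast. I'll check its pose in the fingers by casting its top corners.

```bash
python3 - <<'E'
from place import *
s=r.sense(); M=R.from_euler('xyz',s["tcp_rot"]).as_matrix(); 
f=r.grab_frame("top"); g=r.grab_frame("scene")
Pp=np.stack([-M[:,1],-M[:,0],-M[:,2]],1); o=s["eef_pos"]+M[:,2]*15.7
it=cv2.resize(f["image"][130:220,195:275],None,fx=6,fy=6,interpolation=cv2.INTER_CUBIC)
is_=cv2.resize(g["image"][140:230,215:310],None,fx=6,fy=6,interpolation=cv2.INTER_CUBIC)
for z in(0,18):
  c=[(65,32.5,z),(65,-32.5,z),(-65,-32.5,z),(-65,32.5,z)]
  for im,F,of in((it,f,(195,130)),(is_,g,(215,140))):
    q=np.array([(proj(F,o+Pp@np.array(p))+.5-np.array(of))*6 for p in c]).astype(int); cv2.polylines(im,[q],True,(255,0,255) if z else (0,255,0),1)
c=np.hstack([it[:540],is_[:540]]); cv2.imwrite("pics/c7.png",cv2.resize(c,(800,int(540*800/c.shape[1]))))
E
```

```text
(no output)
```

View pics/c7.png

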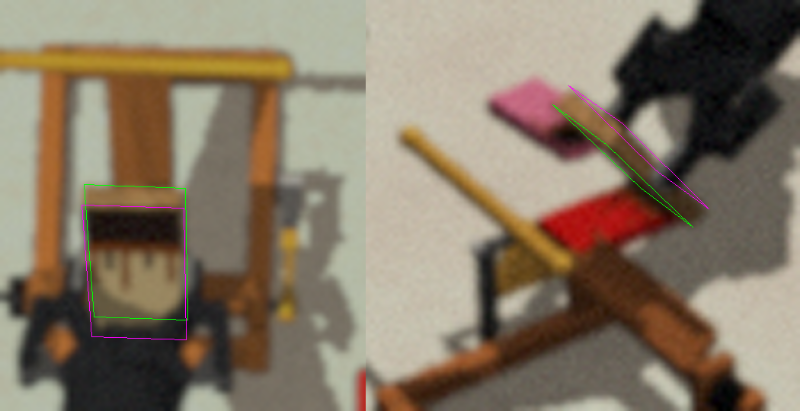

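```bash
python3 - <<'E'
from place import *
s=r.sense(); M=R.from_euler('xyz',s["tcp_rot"]).as_matrix(); 
g=r.grab_frame("scene")
Pp=np.stack([-M[:,1],-M[:,0],-M[:,2]],1); o=s["eef_pos"]+M[:,2]*15.7
a=cv2.resize(g["image"][155:195,252:302],None,fx=8,fy=8,interpolation=cv2.INTER_CUBIC); b=a.copy()
for z in(0,18):
  c=[(65,32.5,z),(65,-32.5,z),(-65,-32.5,z),(-65,32.5,z)]
  q=np.array([(proj(g,o+Pp@np.array(p))+.5-np.array((252,155)))*8 for p in c]).astype(int); print(q.tolist()); cv2.polylines(b,[q],True,(255,0,255) if z else (0,255,0),1)
cv2.imwrite("pics/c8.png",np.hstack([a,b]))
E
```

```text
[[123, 131], [30, 62], [184, 208], [276, 277]]
[[153, 96], [59, 28], [210, 177], [303, 244]]
```

View pics/c8.png

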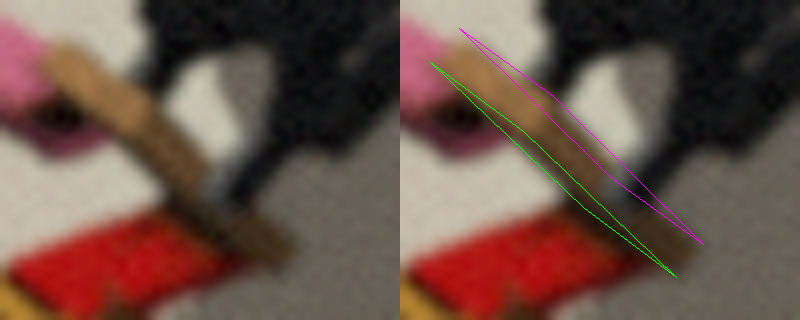

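The in-hand pose agrees with the prediction to within about a pixel. Moving in to 15 mm above the ledge and 5 mm off the mast.

```bash
python3 - <<'E'
from place import *
rel(*tgt(15,6))
E
```

```text
pos [506.3  53.5 223.5] rpy [-2.2363  0.0041 -1.6279] q [ 0.26  0.04  2.49  3.89  0.36 -2.09] F [-1.1 -0.9 -1.4] open 0.747 t 7.8
shift mm [-1.3 27.7 69.5] turn [ 0.0022  0.0009 -0.0045]
```

Call:
arm_command --pt "0 0.0025 0.007 0 0 0" --pt "0 0.0025 0.007 0 0 0" --pt "0 0.0025 0.007 0 0 0" --pt "0 0.0025 0.007 0 0 0" --pt "0 0.0025 0.007 0 0 0" --pt "0 0.0025 0.007 0 0 0" --pt "0 0.0025 0.007 0 0 0" --pt "0 0.0025 0.007 0 0 0" --pt "0 0.0025 0.007 0 0 0" --pt "0 0.0025 0.007 0 0 0" --pt "0 0 0 0 0 0" --pt "0 0 0 0 0 0"

```text
clock: 8.8
eef_pos: [545.7, 51.8, 159.9]
tcp_rot: [-2.238, 0.003, -1.628]
contact_force: [-0.3, 0.8, -0.9]
opening: 0.747
```

```bash
python3 - <<'E'
from place import *
rel(*tgt(15,6)); rel(*tgt(0,2))
f=r.grab_frame("top"); crop(f,180,130,290,220,7,"pics/t9.png"); g=r.grab_frame("scene");crop(g,215,150,310,240,7,"pics/s9.png")
E
```

```text
pos [545.7  51.8 159.9] rpy [-2.2375  0.0034 -1.6275] q [ 0.22  0.29  2.46  3.57  0.53 -1.77] F [-0.3  0.8 -0.9] open 0.747 t 8.8
shift mm [-1.1  2.1 -0.8] turn [ 0.0035  0.0007 -0.0038]
pos [545.7  51.8 159.9] rpy [-2.2375  0.0034 -1.6275] q [ 0.22  0.29  2.46  3.57  0.53 -1.77] F [-0.3  0.8 -0.9] open 0.747 t 8.8
shift mm [-1.  17.1  3.3] turn [ 0.0035  0.0007 -0.0038]
```

View pics/t9.png

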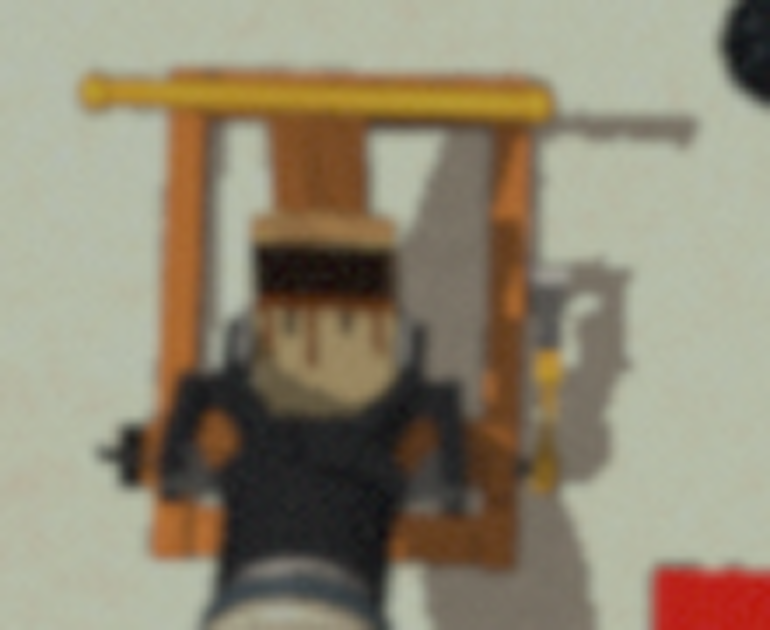

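View pics/s9.png

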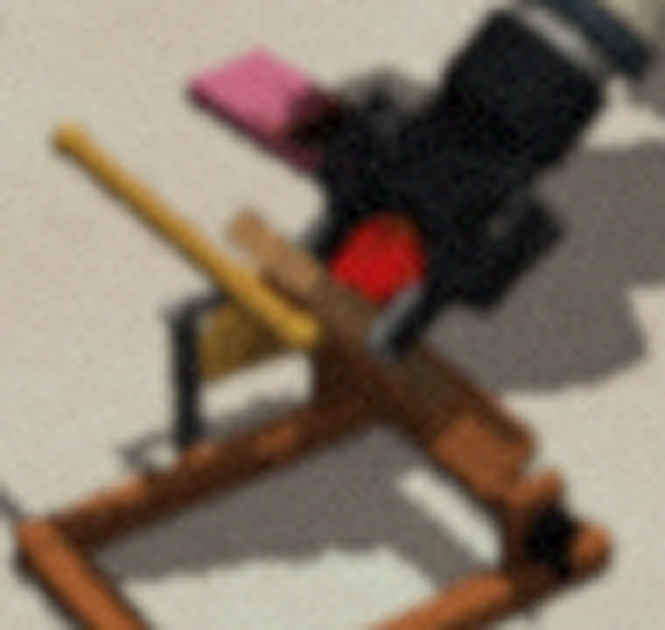

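The panel (253–395 in the top crop) is centred over the mast (275–368) to within about 1–2 mm and sits just above the lip. Now move toward the mast, then down.

Call:
arm_command --pt "-0.0005 0 0.0015 0 0 0" --pt "-0.0005 0 0.0015 0 0 0" --pt "-0.0005 0 0 0 0 0" --pt "0 0.002 0 0 0 0" --pt "0 0.002 0 0 0 0" --pt "0 0.002 0 0 0 0" --pt "0 0.002 0 0 0 0" --pt "0 0.002 0 0 0 0" --pt "0 0 0 0 0 0" --pt "0 0 0 0 0 0"

```text
clock: 9.73
eef_pos: [541.9, 53.8, 150.5]
tcp_rot: [-2.237, 0.004, -1.627]
contact_force: [0.3, 0.3, -1.0]
opening: 0.749
```

```bash
python3 - <<'E'
from place import *
rel(*tgt(0,0))
E
```

```text
pos [541.9  53.8 150.5] rpy [-2.2369  0.0036 -1.6271] q [ 0.23  0.32  2.47  3.56  0.57 -1.75] F [ 0.3  0.3 -1. ] open 0.749 t 9.7333
shift mm [0.8 7.3 2.5] turn [ 0.0029  0.0012 -0.0036]
```

Call:
arm_command --pt "0 0.0015 0 0 0 0" --pt "0 0.0015 0 0 0 0" --pt "0 0.0015 0 0 0 0" --pt "0 0.001 0 0 0 0" --pt "0 0 0 0 0 0"

```text
clock: 10.15
eef_pos: [538.3, 54.0, 146.1]
tcp_rot: [-2.237, 0.004, -1.627]
contact_force: [-0.3, 0.8, -1.1]
opening: 0.745
```

Call:
arm_command --pt "0 0.001 0 0 0 0" --pt "0 0.001 0 0 0 0" --pt "0 0 0 0 0 0"

```text
clock: 10.4
eef_pos: [537.2, 54.1, 144.7]
tcp_rot: [-2.237, 0.004, -1.627]
contact_force: [0.5, 0.4, -1.2]
opening: 0.746
```

Call:
arm_command --pt "0 0.001 0 0 0 0" --pt "0 0.001 0 0 0 0" --pt "0 0 0 0 0 0"

```text
clock: 10.65
eef_pos: [536.9, 54.2, 144.0]
tcp_rot: [-2.234, 0.004, -1.627]
contact_force: [1.9, -0.6, 2.4]
opening: 0.747
```

Call:
arm_command --pt "0 0.001 0 0 0 0" --pt "0 0.001 0 0 0 0" --pt "0 0 0 0 0 0"

```text
clock: 10.9
eef_pos: [537.1, 54.2, 143.8]
tcp_rot: [-2.23, 0.004, -1.628]
contact_force: [3.5, -2.6, 9.1]
opening: 0.747
```

The ledge is felt: the force acts along the mast. Ease off slightly and press toward the mast.

Call:
arm_command --pt "0 -0.0015 0 0 0 0" --pt "0 0 0.001 0 0 0" --pt "0 0 0.001 0 0 0" --pt "0 0 0 0 0 0"

```text
clock: 11.23
eef_pos: [538.4, 54.2, 142.8]
tcp_rot: [-2.233, 0.004, -1.627]
contact_force: [-1.6, -0.3, 11.8]
opening: 0.742
```

Call:
arm_command --pt "0 0 0.001 0 0 0" --pt "0 0 0.001 0 0 0" --pt "0 0 0 0 0 0"

```text
clock: 11.48
eef_pos: [539.6, 54.1, 142.0]
tcp_rot: [-2.232, 0.004, -1.627]
contact_force: [-9.8, 1.4, 21.8]
opening: 0.748
```

```bash
python3 - <<'E'
from place import *
rel(*tgt(0,0))
E
```

```text
pos [539.6  54.1 142. ] rpy [-2.232   0.0038 -1.6267] q [ 0.23  0.35  2.48  3.54  0.61 -1.72] F [-9.8  1.4 21.8] open 0.748 t 11.4833
shift mm [ 0.9 -0.8 -0.9] turn [-0.002   0.0016 -0.0035]
```

Contact with the mast is firm at about 21 N and the pose matches the target within 1 mm. Ease off and release.

Call:
arm_command --pt "0 -0.0005 -0.001 0 0 0" --pt "0 0 -0.001 0 0 0" --pt "0 0 0 0 0 0"

```text
clock: 11.73
eef_pos: [538.4, 54.2, 142.8]
tcp_rot: [-2.234, 0.004, -1.627]
contact_force: [2.9, -0.4, 4.9]
opening: 0.746
```

Call:
arm_command --pt "0 0 0 0 0 0" --pt "0 0 0 0 0 0" --pt "0 0 0 0 0 0" --pt "0 0 0 0 0 0" --pt "0 0 0 0 0 0" --fingers 0.083

```text
clock: 12.15
eef_pos: [537.3, 54.1, 141.6]
tcp_rot: [-2.238, 0.004, -1.627]
contact_force: [0.4, -0.4, 0.0]
opening: 0.971
```

```bash
python3 - <<'E'
from place import *
rel(*tgt(0,0))
f=r.grab_frame("top"); crop(f,180,130,290,220,7,"pics/t10.png"); g=r.grab_frame("scene");crop(g,215,150,310,240,7,"pics/s10.png")
E
```

```text
pos [537.3  54.1 141.6] rpy [-2.2377  0.0036 -1.6271] q [ 0.23  0.34  2.48  3.54  0.6  -1.72] F [ 0.4 -0.4  0. ] open 0.971 t 12.15
shift mm [ 0.7 -2.6  0.6] turn [ 0.0037  0.0012 -0.0036]
```

View pics/t10.png

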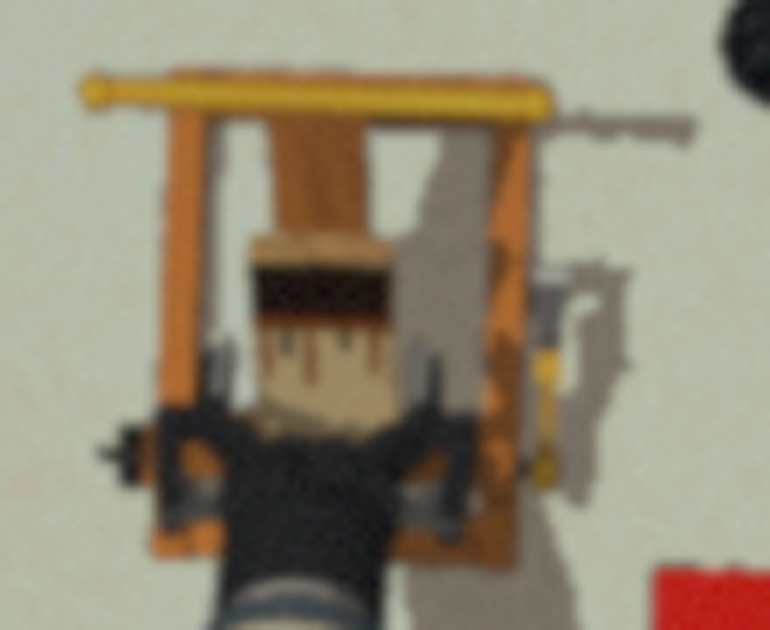

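View pics/s10.png

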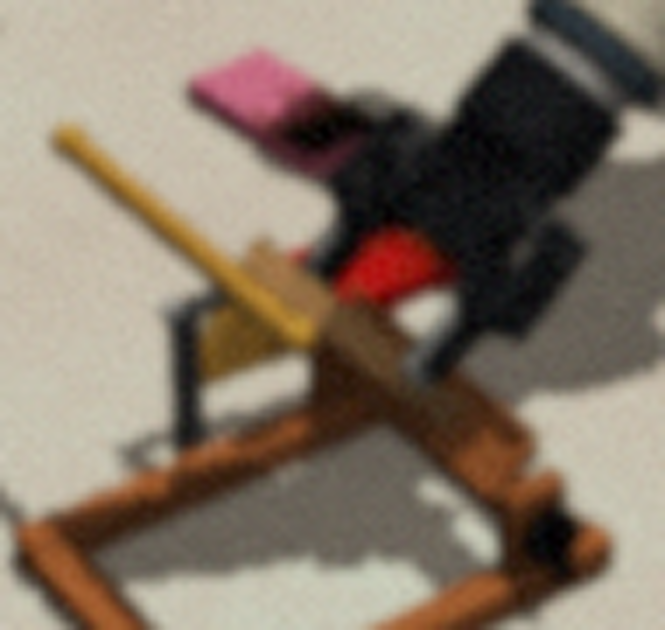

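The panel stands on the ledge against the mast, released, with equal finger gaps (panel 253–395, fingers about 218 and 430). Retract.

Call:
arm_command --pt "0 0 -0.003 0 0 0" --pt "0 0 -0.007 0 0 0" --pt "0 0 -0.01 0 0 0" --pt "0 0 -0.01 0 0 0" --pt "0 0 -0.01 0 0 0" --pt "0 0 -0.01 0 0 0" --pt "0 0 -0.01 0 0 0" --pt "0 0 -0.01 0 0 0" --pt "0 -0.012 -0.01 0 0 0" --pt "0 -0.012 -0.01 0 0 0" --pt "0 -0.012 -0.01 0 0 0" --pt "0 -0.012 -0.01 0 0 0" --pt "0 -0.012 -0.01 0 0 0" --pt "0 -0.012 -0.01 0 0 0" --pt "0 -0.012 -0.01 0 0 0" --pt "0 0 0 0 0 0"

```text
clock: 13.58
eef_pos: [482.9, 51.4, 282.8]
tcp_rot: [-2.218, 0.013, -1.622]
contact_force: [0.2, -0.4, -0.3]
opening: 0.974
```

```bash
python3 - <<'E'
from place import *
rel(*tgt(0,0))
f=r.grab_frame("top"); crop(f,180,130,290,220,7,"pics/t11.png"); g=r.grab_frame("scene");crop(g,215,150,310,240,7,"pics/s11.png")
import pickle; pickle.dump((f,g),open("fr2.pkl","wb"))
E
```

```text
pos [482.9  51.4 282.8] rpy [-2.2178  0.0128 -1.6223] q [ 0.26 -0.16  2.47  4.44  0.25 -2.65] F [ 0.2 -0.4 -0.3] open 0.974 t 13.5833
shift mm [ -2.9  77.5 129.1] turn [-0.0162  0.0106 -0.008 ]
```

View pics/t11.png

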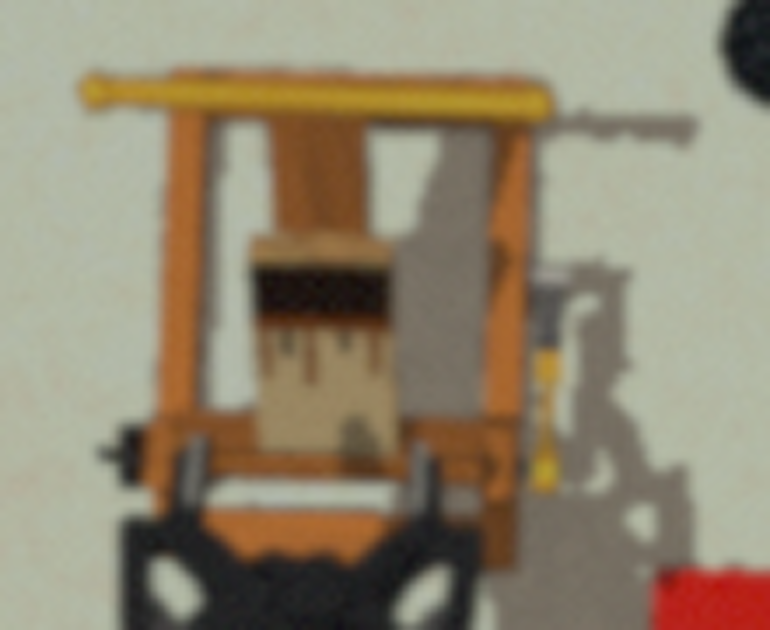

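View pics/s11.png

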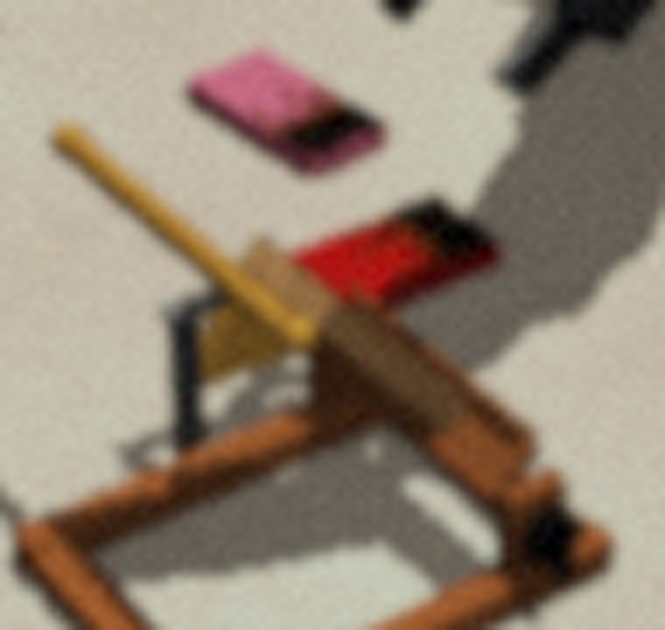

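The panel is centred and flush (top edge 253–393, mast about 275–368, ledge lip in front). Joint 4 is at its range end at this height, so I'll go back down a little, tilt more, and exit to the right the way I came.

Call:
arm_command --pt "0 0.006 0.01 0 0 0" --pt "0 0.006 0.01 0 0 0" --pt "0 0.006 0.01 0 0 0" --pt "0 0.006 0.01 0 0 0" --pt "0 0.006 0.01 0.02 0 0" --pt "0 0 0 0.03 0 0" --pt "0 0 0 0.03 0 0" --pt "0 0 0 0.03 0 0" --pt "0 0 0 0.03 0 0" --pt "0 0 0 0 0 0"

```text
clock: 14.52
eef_pos: [503.0, 50.8, 224.5]
tcp_rot: [-2.085, 0.01, -1.622]
contact_force: [-1.0, -0.8, -0.5]
opening: 0.971
```

```bash
python3 - <<'E'
from place import *
rel(*tgt(0,0))
E
```

```text
pos [503.   50.8 224.5] rpy [-2.0845  0.0097 -1.6216] q [ 0.27  0.13  2.57  3.61  0.66 -1.78] F [-1.  -0.8 -0.5] open 0.971 t 14.5167
shift mm [-3.4 53.1 71.4] turn [-0.1495  0.0089 -0.0058]
```

Call:
arm_command --pt "0.015 0 0 0 0 0" --pt "0.015 0 0 0 0 0" --pt "0.015 0 0 0 0 0" --pt "0.015 0 0 0 0 0" --pt "0.015 0 0 0 0 0" --pt "0.015 0 0 0 0 0" --pt "0.015 0 0 0 0 0" --pt "0.015 0 0 0 0 0" --pt "0.015 0 0 0 0 0" --pt "0.015 0 0 0 0 0" --pt "0.015 0 0 0 0 0" --pt "0.015 0 0 0 0 0" --pt "0.015 0 0 0 0 0" --pt "0.015 0 0 0 0 0" --pt "0.015 0 0 0 0 0" --pt "0.015 0 0 0 0 0" --pt "0.015 0 0 0 0 0" --pt "0 0 0 0 0 0"

```text
clock: 16.02
eef_pos: [492.2, -206.7, 224.6]
tcp_rot: [-2.081, 0.009, -1.625]
contact_force: [-0.2, -0.6, -0.4]
opening: 0.971
```

```bash
python3 - <<'E'
from place import *
rel(*tgt(0,0))
E
```

```text
pos [ 492.2 -206.7  224.6] rpy [-2.0813  0.009  -1.6248] q [-0.75  0.2   2.47  2.16  0.74 -1.12] F [-0.2 -0.6 -0.4] open 0.971 t 16.0167
shift mm [-261.3   56.9   69.8] turn [-0.1528  0.0058 -0.0069]
```

Good. Now untilt to pointing down (−1.06 rad about tool x).

Call:
arm_command --pt "0 0 0 -0.07 0 0" --pt "0 0 0 -0.07 0 0" --pt "0 0 0 -0.07 0 0" --pt "0 0 0 -0.07 0 0" --pt "0 0 0 -0.07 0 0" --pt "0 0 0 -0.07 0 0" --pt "0 0 0 -0.07 0 0" --pt "0 0 0 -0.07 0 0" --pt "0 0 0 -0.07 0 0" --pt "0 0 0 -0.07 0 0" --pt "0 0 0 -0.07 0 0" --pt "0 0 0 -0.07 0 0" --pt "0 0 0 -0.07 0 0" --pt "0 0 0 -0.07 0 0" --pt "0 0 0 -0.07 0 0" --pt "0 0 0 0 0 0"

```text
clock: 17.35
eef_pos: [495.2, -195.8, 223.3]
tcp_rot: [-2.99, 0.028, -1.603]
contact_force: [0.0, -0.3, -0.1]
opening: 0.976
```

```bash
cat > rail.py <<'E'
from place import *
# back in frame: tool x along easel x (yaw -3.15 deg), down, gripping rail at back y=yg
def rt(yg,a=52,up=0,turn=0):
    B=back(h,a); P=h+B@np.array([235,yg,0])+[0,0,up]
    Rt=R.from_rotvec(-ya*np.radians(turn))*R.from_euler('xyz',[np.pi,0,np.radians(-3.15)]); return P,Rt
from m6 import ya
E
python3 - <<'E'
from rail import *
P,Rt=rt(-55,up=90); print(P.round(1)); rel(P,Rt)
E
```

```text
[639.4  -7.4 330.2]
pos [ 495.2 -195.8  223.3] rpy [-2.9902  0.0276 -1.6031] q [-0.43  0.18  1.95  0.11  0.89  1.11] F [ 0.  -0.3 -0.1] open 0.976 t 17.35
shift mm [-195.9 -151.8  -79.5] turn [-0.1412 -0.0953 -1.5469]
```

Call:
arm_command --pt "0 0 -0.02 -0.075 0.014 0" --pt "0 0 -0.02 -0.075 0.014 0" --pt "0 0 -0.02 0 0 -0.11" --pt "0 0 -0.02 0 0 -0.11" --pt "0 0 -0.02 0 0 -0.11" --pt "0 0 -0.01 0 0 -0.11" --pt "0 0 0 0 0 -0.11" --pt "0 0 0 0 0 -0.11" --pt "0 0 0 0 0 -0.11" --pt "0 0 0 0 0 -0.11" --pt "0 0 0 0 0 -0.11" --pt "0 0 0 0 0 -0.11" --pt "0 0 0 0 0 -0.11" --pt "0 0 0 0 0 -0.11" --pt "0 0 0 0 0 -0.11" --pt "0 0 0 0 0 -0.11" --pt "0 0 0 0 0 0" --fingers 0.05

```text
clock: 18.77
eef_pos: [488.2, -196.0, 331.8]
tcp_rot: [-3.14, -0.004, -0.06]
contact_force: [0.1, -1.0, 0.4]
opening: 0.583
```

```bash
python3 - <<'E'
from rail import *
P,Rt=rt(-55,up=90); print(P.round(1)); rel(P,Rt)
E
```

```text
[639.4  -7.4 330.2]
pos [ 488.2 -196.   331.8] rpy [-3.1398 -0.0036 -0.0602] q [-0.39  0.12  1.75  0.    1.27 -0.33] F [ 0.1 -1.   0.4] open 0.583 t 18.7667
shift mm [ 139.6 -197.4    2.5] turn [-0.0018 -0.0036 -0.0053]
```

Call:
arm_command --pt "0.014 -0.0197 0 0 0 0" --pt "0.014 -0.0197 0 0 0 0" --pt "0.014 -0.0197 0 0 0 0" --pt "0.014 -0.0197 0 0 0 0" --pt "0.014 -0.0197 0 0 0 0" --pt "0.014 -0.0197 0 0 0 0" --pt "0.014 -0.0197 0 0 0 0" --pt "0.014 -0.0197 0 0 0 0" --pt "0.014 -0.0197 0 0 0 0" --pt "0.014 -0.0197 0 0 0 0" --pt "0 0 0 0 0 0"

```text
clock: 19.68
eef_pos: [642.9, -6.0, 331.8]
tcp_rot: [-3.139, -0.003, -0.067]
contact_force: [-0.5, 0.4, 0.2]
opening: 0.585
```

Call:
arm_command --pt "0 0 0.015 0 0 0" --pt "0 0 0.015 0 0 0" --pt "0 0 0.01 0 0 0" --pt "0 0 0.01 0 0 0" --pt "0 0 0 0 0 0"

```text
clock: 20.1
eef_pos: [639.7, -10.0, 280.3]
tcp_rot: [3.141, 0.002, -0.068]
contact_force: [-0.2, 0.2, 0.4]
opening: 0.588
```

```bash
python3 - <<'E'
from rail import *
P,Rt=rt(-55); print(P.round(1)); rel(P,Rt)
f=r.grab_frame("top"); crop(f,180,100,290,220,6,"pics/t12.png"); g=r.grab_frame("scene");crop(g,195,110,310,230,6,"pics/s12.png")
E
```

```text
[639.4  -7.4 240.2]
pos [639.7 -10.  280.3] rpy [ 3.1415e+00  1.6000e-03 -6.7700e-02] q [-0.02  0.35  1.57 -0.    1.23  0.05] F [-0.2  0.2  0.4] open 0.588 t 20.1
shift mm [-0.4 -2.6 40.1] turn [ 0.0001  0.0016 -0.0128]
```

View pics/s12.png

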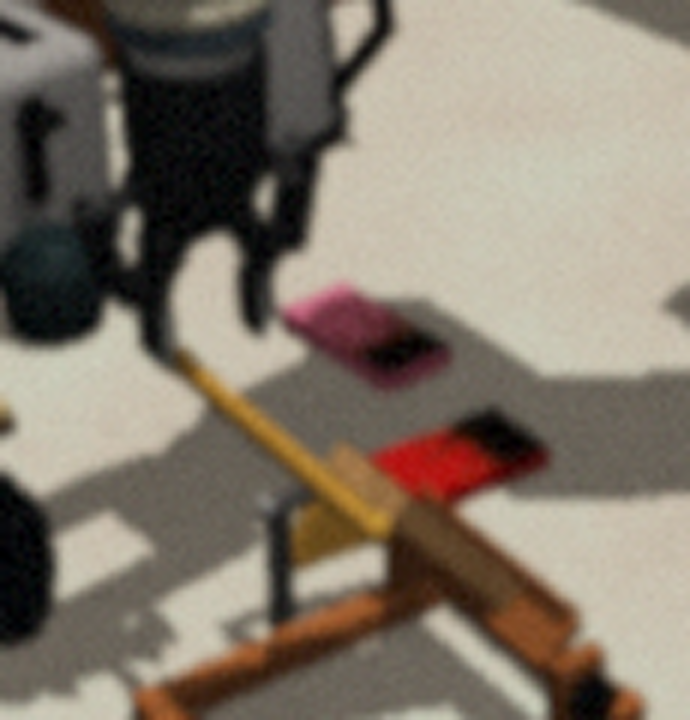

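View pics/t12.png

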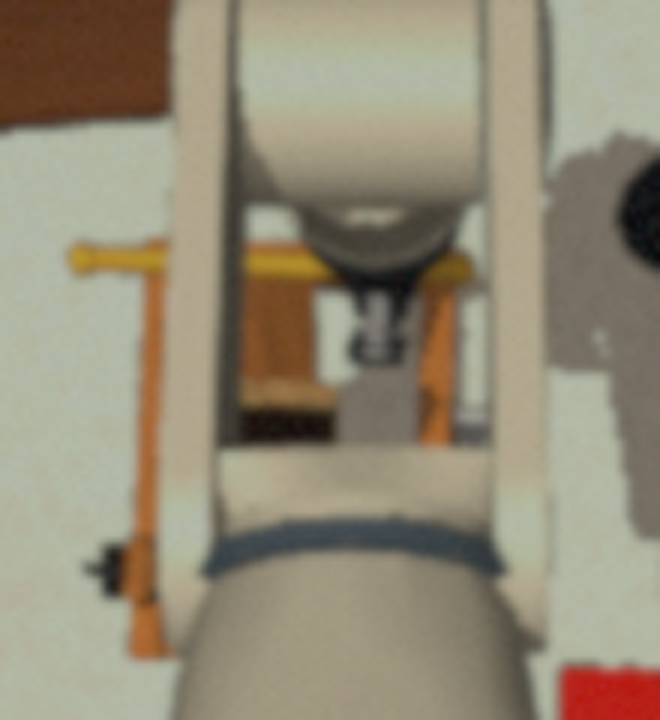

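The gripper straddles the rail beside the mast: finger at (165,330) in the scene crop, about 55 mm right of the middle. Descend to rail height, then close.

Call:
arm_command --pt "0 -0.001 0.008 0 0 -0.012" --pt "0 -0.001 0.008 0 0 0" --pt "0 -0.0005 0.008 0 0 0" --pt "0 0 0.008 0 0 0" --pt "0 0 0.008 0 0 0" --pt "0 0 0 0 0 0" --pt "0 0 0 0 0 0"

```text
clock: 20.78
eef_pos: [640.9, -7.4, 241.9]
tcp_rot: [3.141, -0.0, -0.054]
contact_force: [-0.0, -0.2, 0.8]
opening: 0.582
```

Call:
arm_command --pt "0 0 0 0 0 0" --pt "0 0 0 0 0 0" --pt "0 0 0 0 0 0" --pt "0 0 0 0 0 0" --pt "0 0 0 0 0 0" --pt "0 0 0 0 0 0" --fingers 0.005 --squeeze 20

```text
clock: 21.28
eef_pos: [640.9, -7.4, 242.8]
tcp_rot: [3.141, -0.001, -0.054]
contact_force: [-2.4, 0.1, 0.7]
opening: 0.158
```

```bash
python3 - <<'E'
from rail import *
P,Rt=rt(-55); print(P.round(1)); rel(P,Rt)
g=r.grab_frame("scene");crop(g,195,110,310,230,6,"pics/s13.png")
E
```

```text
[639.4  -7.4 240.2]
pos [640.9  -7.4 242.8] rpy [ 3.1409e+00 -9.0000e-04 -5.4300e-02] q [-0.01  0.38  1.6  -0.    1.15  0.04] F [-2.4  0.1  0.7] open 0.158 t 21.2833
shift mm [-1.5  0.   2.6] turn [ 0.0007 -0.0009  0.0006]
```

View pics/s13.png

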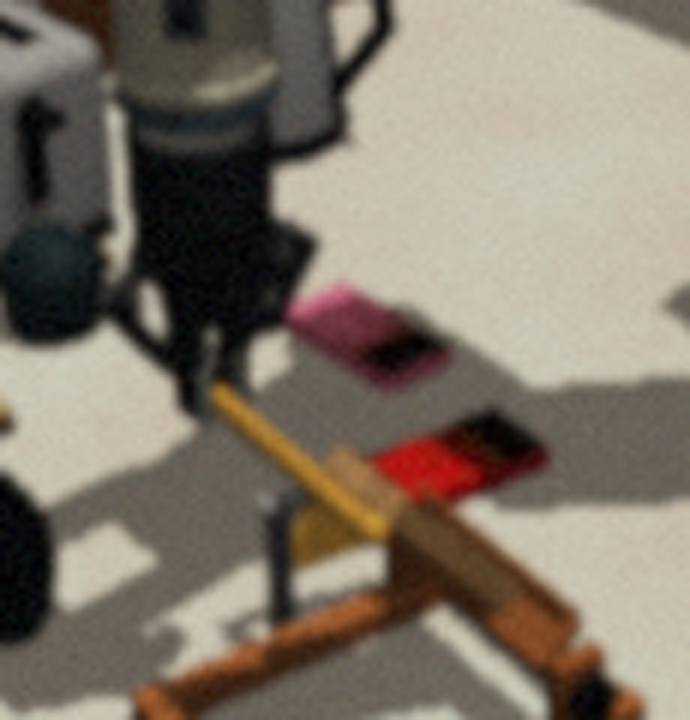

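The rail is held (opening 13.5 mm). Start the arc, turning the tool with the back. One degree per row is shift (−3.25, 0, −2.5) mm with a 0.0175 rad turn about tool y. First 4°.

```bash
cat > ang.py <<'E'
from rail import *
from m6 import ex
s=r.sense(); d=s["eef_pos"]-h; hx=d@ex; a=np.degrees(np.arctan2(d[2],hx)); F=s["contact_force"]
ar=np.radians(a); zb=-np.sin(ar)*ex+np.cos(ar)*np.array([0,0,1]); xb=np.cos(ar)*ex+np.sin(ar)*np.array([0,0,1])
M=R.from_euler('xyz',s["tcp_rot"]).as_matrix(); til=np.degrees(np.arctan2(M[:,2]@ex,-M[2,2]))
print("t",round(s["clock"],2),"ang",a.round(2),"rad",np.hypot(hx,d[2]).round(1),"y",(d@ya).round(1),"tilt",til.round(2),"lift",(-F@zb).round(2),"radial",(F@xb).round(2),"Fy",(F@ya).round(1),"op",round(s["opening"],3),"T",s["wrist_torque"].round(2))
E
python3 ang.py
```

```text
t 21.33 ang 52.08 rad 238.0 y -55.0 tilt 0.05 lift -2.94 radial -1.2 Fy 0.1 op 0.151 T [ 0.06  0.42 -0.03]
```

Call:
arm_command --pt "0 0 0 0 0 0" --pt "-0.0016 0 -0.00125 0 0.0087 0" --pt "-0.0016 0 -0.00125 0 0.0087 0" --pt "-0.0016 0 -0.00125 0 0.0087 0" --pt "-0.0016 0 -0.00125 0 0.0087 0" --squeeze 40

```text
clock: 21.75
eef_pos: [634.8, -7.1, 247.6]
tcp_rot: [3.141, -0.038, -0.054]
contact_force: [-0.1, -0.6, -4.6]
opening: 0.148
```

```bash
python3 ang.py
```

```text
t 21.75 ang 53.97 rad 238.1 y -55.0 tilt 2.16 lift 2.62 radial -3.73 Fy -0.6 op 0.148 T [-0.03 -0.26 -0.04]
```

Call:
arm_command --pt "-0.0016 0 -0.00125 0 0.0087 0" --pt "-0.0016 0 -0.00125 0 0.0087 0" --pt "-0.0016 0 -0.00125 0 0.0087 0" --pt "-0.0016 0 -0.00125 0 0.0087 0"

```text
clock: 22.08
eef_pos: [628.1, -6.7, 252.4]
tcp_rot: [3.141, -0.072, -0.054]
contact_force: [2.7, -0.5, -5.8]
opening: 0.144
```

```bash
python3 ang.py
```

```text
t 22.08 ang 55.96 rad 238.2 y -55.0 tilt 4.14 lift 5.51 radial -3.24 Fy -0.4 op 0.144 T [ 0.   -0.3  -0.01]
```

Call:
arm_command --pt "-0.0016 0 -0.00125 0 0.0087 0" --pt "-0.0016 0 -0.00125 0 0.0087 0"

```text
clock: 22.25
eef_pos: [624.7, -6.6, 254.6]
tcp_rot: [3.141, -0.089, -0.054]
contact_force: [4.2, -0.4, -5.7]
opening: 0.146
```

```bash
python3 ang.py
```

```text
t 22.25 ang 56.93 rad 238.2 y -55.0 tilt 5.13 lift 6.67 radial -2.51 Fy -0.2 op 0.146 T [-0.04 -0.39 -0.02]
```

Call:
arm_command --pt "-0.0016 0 -0.00125 0 0.0087 0" --pt "-0.0016 0 -0.00125 0 0.0087 0"

```text
clock: 22.42
eef_pos: [621.4, -6.4, 256.8]
tcp_rot: [3.141, -0.107, -0.054]
contact_force: [3.1, -1.5, -7.8]
opening: 0.146
```

```bash
python3 ang.py
```

```text
t 22.42 ang 57.9 rad 238.2 y -55.0 tilt 6.13 lift 6.88 radial -4.91 Fy -1.3 op 0.146 T [-0.11 -0.47 -0.07]
```

Call:
arm_command --pt "-0.0016 0 -0.00125 0 0.0087 0"

```text
clock: 22.5
eef_pos: [619.7, -6.3, 257.9]
tcp_rot: [3.141, -0.116, -0.054]
contact_force: [3.9, -1.2, -8.5]
opening: 0.147
```

```bash
python3 ang.py
```

```text
t 22.5 ang 58.39 rad 238.2 y -55.1 tilt 6.63 lift 7.83 radial -5.18 Fy -1.0 op 0.147 T [-0.1  -0.54 -0.03]
```

Call:
arm_command --pt "-0.0016 0 -0.00125 0 0.0087 0"

```text
clock: 22.58
eef_pos: [617.9, -6.2, 259.0]
tcp_rot: [3.141, -0.124, -0.054]
contact_force: [6.0, -0.4, -8.0]
opening: 0.143
```

```bash
python3 ang.py
```

```text
t 22.58 ang 58.88 rad 238.2 y -55.0 tilt 7.13 lift 9.26 radial -3.72 Fy -0.1 op 0.143 T [-0.13 -0.53 -0.01]
```

Call:
arm_command --pt "-0.0016 0 -0.00125 0 0.0087 0"

```text
clock: 22.67
eef_pos: [616.1, -6.1, 260.0]
tcp_rot: [3.141, -0.133, -0.054]
contact_force: [4.3, -1.2, -7.5]
opening: 0.142
```

```bash
python3 ang.py
```

```text
t 22.67 ang 59.38 rad 238.2 y -55.0 tilt 7.62 lift 7.56 radial -4.25 Fy -0.9 op 0.142 T [-0.23 -0.56 -0.  ]
```

Call:
arm_command --pt "-0.0016 0 -0.00125 0 0.0087 0"

```text
clock: 22.75
eef_pos: [614.2, -5.9, 261.3]
tcp_rot: [3.141, -0.141, -0.054]
contact_force: [1.3, -1.2, -2.6]
opening: 0.14
```

```bash
python3 ang.py
```

```text
t 22.75 ang 59.93 rad 238.4 y -55.0 tilt 8.1 lift 2.51 radial -1.53 Fy -1.2 op 0.14 T [-0.13 -0.16 -0.06]
```

Call:
arm_command --pt "-0.0016 0 -0.00125 0 0.0087 0"

```text
clock: 22.83
eef_pos: [612.4, -5.8, 262.4]
tcp_rot: [3.141, -0.15, -0.054]
contact_force: [2.0, -0.4, -2.4]
opening: 0.145
```

```bash
python3 ang.py
```

```text
t 22.83 ang 60.45 rad 238.4 y -54.9 tilt 8.59 lift 2.98 radial -1.12 Fy -0.3 op 0.145 T [-0.05 -0.08 -0.06]
```

Click 1: the lift force fell from 7.6 to 2.5 N at about 59.7° (TCP angle). Next expected near 66.7°.

Call:
arm_command --pt "-0.0016 0 -0.00125 0 0.0087 0" --pt "-0.0016 0 -0.00125 0 0.0087 0" --pt "-0.0016 0 -0.00125 0 0.0087 0" --pt "-0.0016 0 -0.00125 0 0.0087 0"

```text
clock: 23.17
eef_pos: [605.5, -5.5, 266.1]
tcp_rot: [3.141, -0.185, -0.054]
contact_force: [2.5, -1.1, -3.7]
opening: 0.142
```

```bash
python3 ang.py
```

```text
t 23.17 ang 62.32 rad 238.4 y -55.0 tilt 10.62 lift 3.95 radial -2.12 Fy -1.0 op 0.142 T [-0.18 -0.29 -0.06]
```

Call:
arm_command --pt "-0.0016 0 -0.00125 0 0.0087 0" --pt "-0.0016 0 -0.00125 0 0.0087 0" --pt "-0.0016 0 -0.00125 0 0.0087 0" --pt "-0.0016 0 -0.00125 0 0.0087 0"

```text
clock: 23.5
eef_pos: [598.5, -5.2, 269.7]
tcp_rot: [3.141, -0.221, -0.054]
contact_force: [5.1, -1.4, -4.0]
opening: 0.144
```

```bash
python3 ang.py
```

```text
t 23.5 ang 64.23 rad 238.4 y -55.0 tilt 12.63 lift 6.37 radial -1.36 Fy -1.1 op 0.144 T [-0.19 -0.53 -0.06]
```

Call:
arm_command --pt "-0.0016 0 -0.00125 0 0.0087 0" --pt "-0.0016 0 -0.00125 0 0.0087 0"

```text
clock: 23.67
eef_pos: [594.8, -5.0, 271.4]
tcp_rot: [3.141, -0.238, -0.054]
contact_force: [5.4, -0.9, -4.1]
opening: 0.142
```

```bash
python3 ang.py
```

```text
t 23.67 ang 65.21 rad 238.4 y -55.1 tilt 13.63 lift 6.62 radial -1.46 Fy -0.7 op 0.142 T [-0.29 -0.5  -0.08]
```

Call:
arm_command --pt "-0.0016 0 -0.00125 0 0.0087 0"

```text
clock: 23.75
eef_pos: [593.0, -4.9, 272.3]
tcp_rot: [3.141, -0.247, -0.054]
contact_force: [3.9, -3.5, -3.1]
opening: 0.146
```

```bash
python3 ang.py
```

```text
t 23.75 ang 65.68 rad 238.4 y -55.1 tilt 14.14 lift 4.98 radial -1.19 Fy -3.3 op 0.146 T [-0.34 -0.52 -0.1 ]
```

Call:
arm_command --pt "-0.0016 0 -0.00125 0 0.0087 0"

```text
clock: 23.83
eef_pos: [591.2, -4.8, 273.2]
tcp_rot: [3.141, -0.255, -0.054]
contact_force: [5.4, -1.1, -4.4]
opening: 0.14
```

```bash
python3 ang.py
```

```text
t 23.83 ang 66.18 rad 238.5 y -55.1 tilt 14.64 lift 6.73 radial -1.83 Fy -0.8 op 0.14 T [-0.19 -0.64 -0.07]
```

Call:
arm_command --pt "-0.0016 0 -0.00125 0 0.0087 0"

```text
clock: 23.92
eef_pos: [589.3, -4.6, 274.0]
tcp_rot: [3.141, -0.264, -0.054]
contact_force: [5.0, 2.1, 1.5]
opening: 0.148
```

```bash
python3 ang.py
```

```text
t 23.92 ang 66.66 rad 238.5 y -55.0 tilt 15.14 lift 3.91 radial 3.36 Fy 2.3 op 0.148 T [ 0.32 -0.46  0.08]
```

Call:
arm_command --pt "0 0 0 0 0 0"

```text
clock: 24.0
eef_pos: [588.8, -4.5, 274.3]
tcp_rot: [3.141, -0.264, -0.054]
contact_force: [0.9, -2.1, 0.9]
opening: 0.144
```

```bash
python3 ang.py
```

```text
t 24.0 ang 66.8 rad 238.6 y -54.9 tilt 15.11 lift 0.55 radial 1.22 Fy -2.0 op 0.144 T [-0.16 -0.19 -0.02]
```

Call:
arm_command --pt "-0.0016 0 -0.00125 0 0.0087 0"

```text
clock: 24.08
eef_pos: [587.4, -4.5, 274.9]
tcp_rot: [3.141, -0.272, -0.054]
contact_force: [2.8, -0.9, 1.3]
opening: 0.145
```

```bash
python3 ang.py
```

```text
t 24.08 ang 67.17 rad 238.6 y -55.0 tilt 15.57 lift 2.11 radial 2.31 Fy -0.7 op 0.145 T [-0.11 -0.27 -0.06]
```

Click 2: 6.7 to about 1–2 N at about 66.7°. Quick check of the panel before the third.

```bash
python3 - <<'E'
from rail import *
f=r.grab_frame("top"); g=r.grab_frame("scene")
a=cv2.resize(f["image"][120:220,180:280],(400,400),interpolation=cv2.INTER_CUBIC); b=cv2.resize(g["image"][130:230,210:310],(400,400),interpolation=cv2.INTER_CUBIC)
cv2.imwrite("pics/c14.png",np.hstack([a,b]))
E
```

View pics/c14.png

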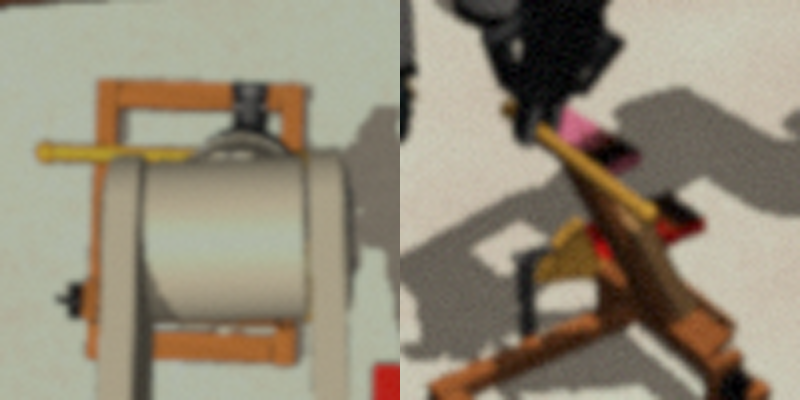

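The back is steeper, and in the right view the panel is still on the ledge against the mast at about (665,280), with the rail in the fingers at (530,120). Continue to the third click, expected near 73.7°.

Call:
arm_command --pt "-0.0016 0 -0.00125 0 0.0087 0" --pt "-0.0016 0 -0.00125 0 0.0087 0" --pt "-0.0016 0 -0.00125 0 0.0087 0" --pt "-0.0016 0 -0.00125 0 0.0087 0"

```text
clock: 24.52
eef_pos: [580.0, -4.1, 277.9]
tcp_rot: [3.141, -0.308, -0.054]
contact_force: [5.3, -0.7, 1.3]
opening: 0.146
```

```bash
python3 ang.py
```

```text
t 24.52 ang 69.1 rad 238.6 y -55.0 tilt 17.64 lift 4.52 radial 3.09 Fy -0.4 op 0.146 T [-0.24 -0.61 -0.1 ]
```

Call:
arm_command --pt "-0.0016 0 -0.00125 0 0.0087 0" --pt "-0.0016 0 -0.00125 0 0.0087 0" --pt "-0.0016 0 -0.00125 0 0.0087 0" --pt "-0.0016 0 -0.00125 0 0.0087 0"

```text
clock: 24.85
eef_pos: [572.4, -3.7, 280.7]
tcp_rot: [3.141, -0.343, -0.054]
contact_force: [7.1, -1.9, 0.4]
opening: 0.143
```

```bash
python3 ang.py
```

```text
t 24.85 ang 71.04 rad 238.7 y -55.0 tilt 19.65 lift 6.66 radial 2.67 Fy -1.5 op 0.143 T [-0.34 -0.77 -0.09]
```

Call:
arm_command --pt "-0.0016 0 -0.00125 0 0.0087 0" --pt "-0.0016 0 -0.00125 0 0.0087 0"

```text
clock: 25.02
eef_pos: [568.6, -3.5, 282.0]
tcp_rot: [3.141, -0.361, -0.054]
contact_force: [6.9, -2.1, 0.1]
opening: 0.143
```

```bash
python3 ang.py
```

```text
t 25.02 ang 72.0 rad 238.7 y -55.0 tilt 20.66 lift 6.6 radial 2.23 Fy -1.7 op 0.143 T [-0.26 -0.85 -0.08]
```

Call:
arm_command --pt "-0.0016 0 -0.00125 0 0.0087 0"

```text
clock: 25.1
eef_pos: [566.7, -3.4, 282.6]
tcp_rot: [3.141, -0.369, -0.054]
contact_force: [6.6, -3.5, -0.0]
opening: 0.145
```

```bash
python3 ang.py
```

```text
t 25.1 ang 72.48 rad 238.7 y -55.1 tilt 21.16 lift 6.5 radial 2.01 Fy -3.1 op 0.145 T [-0.35 -0.84 -0.11]
```

Call:
arm_command --pt "-0.0016 0 -0.00125 0 0.0087 0"

```text
clock: 25.18
eef_pos: [564.8, -3.3, 283.2]
tcp_rot: [3.141, -0.378, -0.054]
contact_force: [5.9, -2.9, 0.9]
opening: 0.146
```

```bash
python3 ang.py
```

```text
t 25.18 ang 72.96 rad 238.7 y -55.1 tilt 21.66 lift 5.55 radial 2.66 Fy -2.6 op 0.146 T [-0.41 -0.8  -0.14]
```

Half steps (0.25°) from here, settling between.

Call:
arm_command --pt "-0.0008 0 -0.0006 0 0.0044 0" --pt "0 0 0 0 0 0"

```text
clock: 25.35
eef_pos: [563.6, -3.3, 283.6]
tcp_rot: [3.141, -0.382, -0.054]
contact_force: [5.1, -2.8, 1.5]
opening: 0.145
```

```bash
python3 ang.py
```

```text
t 25.35 ang 73.26 rad 238.7 y -55.1 tilt 21.91 lift 4.59 radial 2.96 Fy -2.5 op 0.145 T [-0.35 -0.7  -0.18]
```

Call:
arm_command --pt "-0.0008 0 -0.0006 0 0.0044 0" --pt "0 0 0 0 0 0"

```text
clock: 25.52
eef_pos: [562.8, -3.2, 283.9]
tcp_rot: [3.141, -0.387, -0.054]
contact_force: [5.5, 1.3, 6.0]
opening: 0.146
```

```bash
python3 ang.py
```

```text
t 25.52 ang 73.46 rad 238.8 y -55.1 tilt 22.17 lift 3.52 radial 7.32 Fy 1.6 op 0.146 T [ 0.13 -0.66  0.06]
```

Call:
arm_command --pt "0 0 0 0 0 0"

```text
clock: 25.6
eef_pos: [562.7, -3.2, 284.0]
tcp_rot: [3.141, -0.386, -0.054]
contact_force: [0.7, -1.4, 7.0]
opening: 0.148
```

```bash
python3 ang.py
```

```text
t 25.6 ang 73.51 rad 238.8 y -55.0 tilt 22.12 lift -1.26 radial 6.89 Fy -1.4 op 0.148 T [-0.23 -0.39 -0.1 ]
```

Click 3: the lift force dropped from 5.5 to about −1 N at 73.5°, with the same side-force jump as at click 2. One small nudge to confirm, then settle.

Call:
arm_command --pt "-0.0008 0 -0.0006 0 0.0044 0" --pt "0 0 0 0 0 0" --pt "0 0 0 0 0 0"

```text
clock: 25.85
eef_pos: [561.7, -3.1, 284.3]
tcp_rot: [3.141, -0.391, -0.054]
contact_force: [1.1, -1.7, 5.6]
opening: 0.143
```

```bash
python3 ang.py; python3 - <<'E'
from rail import *
f=r.grab_frame("top"); g=r.grab_frame("scene")
a=cv2.resize(f["image"][120:220,180:280],(400,400),interpolation=cv2.INTER_CUBIC); b=cv2.resize(g["image"][130:230,210:310],(400,400),interpolation=cv2.INTER_CUBIC)
cv2.imwrite("pics/c15.png",np.hstack([a,b])); cv2.imwrite("pics/s15.png",g["image"])
E
python3 ang.py
```

```text
t 25.85 ang 73.76 rad 238.8 y -55.0 tilt 22.37 lift -0.45 radial 5.73 Fy -1.6 op 0.143 T [-0.27 -0.45 -0.13]
t 25.95 ang 73.75 rad 238.8 y -55.0 tilt 22.37 lift -0.21 radial 5.94 Fy -2.0 op 0.145 T [-0.24 -0.44 -0.13]
```

View pics/c15.png

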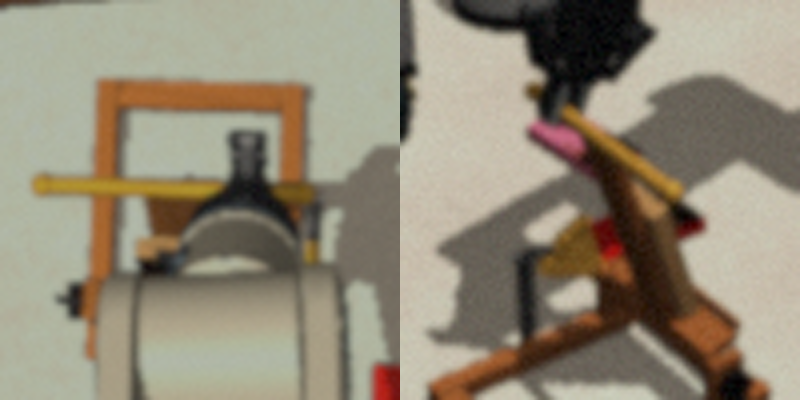

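View pics/s15.png

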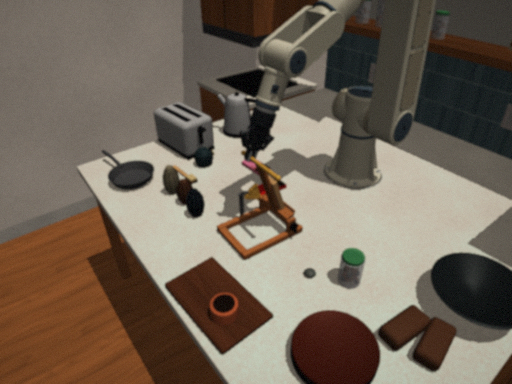

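After the nudge the lift force stayed near 0, so the pawl is past the third tooth. The panel is still on the ledge against the mast at (670,260) in the right view, and everything else is undisturbed. Handing in.

```bash
python3 -c "
from rig import r
print(r.sign_off())"
```

```text
the job is handed in; nothing more can be done
None
```

I stood the cream panel on the easel's ledge and lifted the back three clicks by the rail. I handed the job in at about 26 s, with the fingers still holding the rail.

- **Panel:** It stands with the dark band up and the painted side out, within about 1–2 mm of centre and flush against the mast. A picture after release confirmed this. At the end the arm hid most of it from above, but the other camera still showed it on the ledge.
- **Ratchet:** The lifting force dropped at about 59.7°, 66.7° and 73.5°, so three clicks roughly 7° apart. A small extra nudge of 0.25° after the third met almost no force, so the pawl has dropped, and it stayed well short of a fourth click.
- **Other things:** The vases, jar and the rest look unmoved in the last pictures. I compared them by eye and did not measure them.
- **Disagreements:** In the pictures the axle lay about 75 mm in front of the base centre, not the stated 60 mm. I used the measured position, and the rail, ledge and contact forces all agreed with it. The peak before the first click read 9.3 N, a little above the stated 4 to 8 N. At the end about 6 N was still acting along the mast at the grip. Joint 4 also reached the end of its range once while I was backing away, and I reversed out.

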